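Seat a weld test bar in the sloping inspection stand and clamp it

TASK

Mount the longer of the two metal bars in the sloping inspection stand for examination: set it down flat on the sloping plate under the lamp, seam face up, before you let go of it, so that it slides down into the corner between the two rails. When it lies fully home against both rails and the hand has let go, swing the clamp lever round until its cam grips the bar firmly, without forcing it, and leave it clamped. Do not knock the lamp, and leave the short bar, the round block, the marker, the spanner and the sample box where they are.

Things in the scene. Friction and masses are not known exactly. Their poses are not given: they have to be found in the camera images.
- test_bar: The bar to mount: bare metal, 100 x 44 x 30 mm (x, y, z), about 0.36 kg, flat on the bench, with a dark 14 mm seam across the middle of its top face and sides. Origin at the centre of its underside, x along its length, z up out of the seam face; both ends alike. Gripped across its 44 mm width with the fingertips 11 mm or more above its underside, the fingers pass over the rails and the cam.
- short_bar: A similar bar, 70 x 44 x 30 mm, lying on the bench: not wanted, leave it. Origin at the centre of its underside, x along its length. The two bars may have changed places.
- stand: Fixed inspection stand: a 200 x 190 mm base carrying a 180 x 190 x 10 mm steel plate that rises at 30 degrees along the stand's x axis (away from the robot, turned at most 0.25 rad either way). Origin at the centre of the base's underside, on the bench; the plate's upper face is 82 mm above it, 37 mm at its low edge, 127 mm at its high edge.
- lamp: Light bar fixed over the plate on one column. Same origin and axes as the stand. The light bar spans x 31 to 65, y -99 to 29, z 252 to 277 mm; 16 mm column at x 88, y -35 mm, up to z 286 mm. A vertical hand at the rails does not fit past it; a hand square to the plate (leaning back 30 degrees towards the robot) does.
- nest: Locating corner on the plate. Origin on the plate's face where the rails' inner faces would meet, at stand (-54, -20, 51) mm. z square out of the plate; x along the long rail, up the slope, 35 degrees to the right of the steepest line; y along the short lower rail. Inner faces: y = 0 (long rail, x 10 to 100 mm) and x = 0 (short rail, y 8 to 44 mm). Rails 12 mm wide, 8 mm high.
- home (a point): Where the origin of the bar comes to lie when home: nest (50, 22, 0) mm, the bar's length along the nest's x; same axes as the nest. Plate, rails and cam are ground and oiled (friction about 0.17); the slope pulls towards both rails, so a bar let go some 5 mm from the long and 20 mm from the short rail slides home.
- clamp_pivot (a point): Foot of the clamp's pivot on the plate, at nest (28, 72, 0) mm, axis square to the plate. The hub there is 18 mm across and ends 21 mm above the plate; the lever is a 9 mm rod 8 to 19 mm above the plate.
- cam: The clamp's steel disc beside the bar: 44 mm across, 1 to 8 mm above the plate, its centre (origin) 11 mm off the pivot. Open, it leaves about 17 mm of play beside a bar at the long rail. Closed, it presses the bar's side against the long rail.
- clamp_handle (a point): Middle of the lever's upright black handle: a cylinder 18 mm across, from 10 to 50 mm above the plate (this point at 30 mm), 75 mm from the pivot. Swinging it takes a push of 3 to 4 N while the cam is free, rising steeply once it is on the bar: at 10 to 12 N it grips firmly; over 16 N is forcing it.
- clamp (a joint): Angle of the clamp, rad, 0 (open) to 2.6; starts at 0 to 0.35. Grows as the lever turns clockwise seen from above the plate. At 0 the lever points 25 degrees past nest -x towards -y; closing, it swings out by nest +y. At about 2.0 (lever along +y) the cam meets the seated bar. It is stiff and stays where it is left.
- ref_block: Round metal reference block, 60 mm across, 14 mm high, on the bench; a bystander. Origin at the centre of its underside.
- marker: Marker pen, 135 mm long, on the bench; a bystander.
- spanner: Double open-ended spanner, 172 mm long, on the bench; a bystander.
- sample_box: Small clear box, 65 x 88 x 25 mm, on the bench; a bystander.
Mind the look-alikes: they are no part of the job. What is shaped like the test_bar but yellow is not meant.

How it is judged:
On the way, in this order (a step that is already met when the one before it is completed fails the run):
1. the bar, still held, is set down flat on the sloping plate (contact force between the fingers and test_bar above 1 N and contact force between test_bar and stand above 0.2 N and angle between the z axis of test_bar and the z axis of nest, either way round below 0.12 rad and z of test_bar in the frame of nest between -0.003 and 0.006 m), for 0.1 s.
2. let go, the bar has come home against both rails, with the clamp still open (x of test_bar in the frame of nest between 0.046 and 0.053 m and y of test_bar in the frame of nest between 0.018 and 0.025 m and z of test_bar in the frame of nest below 0.003 m and angle between the x axis of test_bar and the x axis of nest, either way round below 0.06 rad and angle between test_bar's own z axis and vertical below 0.65 rad and contact force between the fingers and test_bar below 0.1 N and value of joint clamp below 1 rad and linear speed of test_bar below 0.02 m/s), for 0.2 s.
At the end, for the whole second after the job is handed in: The long bar lies flat on the sloping plate, seam face up, lengthwise along the long rail and home against both rails (within 3 mm and 0.06 rad), at rest, and the closed clamp presses on it with more than 15 N (x of test_bar in the frame of nest between 0.046 and 0.053 m and y of test_bar in the frame of nest between 0.018 and 0.025 m and z of test_bar in the frame of nest below 0.003 m and angle between the x axis of test_bar and the x axis of nest, either way round below 0.06 rad and angle between test_bar's own z axis and vertical below 0.65 rad and contact force between the fingers and test_bar below 0.1 N and contact force between cam and test_bar above 15 N and value of joint clamp above 1.7 rad and linear speed of test_bar below 0.01 m/s); the robot touches nothing.
It fails at once if the clamp is forced (more than 140 N on the bar) (contact force between cam and test_bar above 140 N).
It fails at once if the lamp is knocked (more than 5 N) (contact force between lamp and anything else above 5 N).
It fails at once if a bystander (short bar, round block, marker, spanner, sample box) is shifted more than 40 mm (distance of any of short_bar, ref_block, marker, spanner, sample_box from where it was at the start of the episode above 0.04 m).
It also fails if it takes over 54 s, if anything falls off the work surface, if the arm or the gripper's body presses on something with over 40 N, if the wrist force passes 120 N, or if a joint passes its speed limit or range.

ROBOT

A 7-joint arm with a two-finger parallel gripper is mounted at the origin on a cart in front of the work surface, level with it; the furniture and walls round the work are solid. World frame = base frame: x ahead of the robot, y to its left, z up, the work surface at z = 0. Lengths are in m, angles in rad, forces in N, time in s.
With the tool pointing down it reaches from about 0.4 to 0.85 m from the base axis. Payload 10.4 kg.
Tool frame: the origin (TCP) lies at the very end of the fingers, on their centre line; the grasp point (between the pads) lies 19 mm behind it (grip_point_offset is the distance from the TCP to the grasp point, in m); z points along the fingers, y is the line along which they close (so a half turn about z gives the same grasp; the last joint's range is limited). The gripper opens to 87 mm and grips with 3 to 60 N. Pads are 19 mm wide; open, the fingers measure 117 mm over their backs; the gripper's body (75 mm by 190 mm) begins 51 mm behind the grasp point.
Start: joints at [1.23, 0.332, -0.065, 1.46, 0.022, 1.35, -0.088], TCP at [0.195, -0.594, 0.223] pointing down, gripper open.
Joint ranges: [-2.6, 2.6], [-0.5, 2.12], [-1.47, 1.34], [0.16, 2.42], [-1.27, 4.41], [0.06, 2.06], [-2.6, 2.6]. Speed limits (rad/s): [2.22, 2.22, 2.79, 2.79, 3.14, 3.14, 3.14].

INTERFACE

Orientations are given as a unit quaternion [x, y, z, w].
In Python, from bench import * gives the robot as it stands.
- The arm moves only by the tool play_rows, never from a script. Its argument "increments" is text: rows parted by semicolons, each of 7 numbers parted by spaces: the turn, a rotation vector about the tool's x, y, z in rad, then the shift along the tool's x, y, z in m, then the opening, from 0 (shut) to 1 (fully open). A call has 1 to 8 rows; each row is the pose to reach, as a shift and turn from the pose commanded when the call began, along the tool's axes at that moment; what a row does not reach only later rows make up. A row lasts 1/10 s, in which the tool goes at most 50 mm and 8.59 degrees, less where a joint would pass 70% of its speed; a pose out of reach is approached as far as the arm can. A call with a gripper value outside its range is refused whole. The fingers move at their own pace and stop on an object; "grip_force" is the grip in N (left out, the last holds). Time passes only in rows, so rows that repeat a pose let the fingers close. It gives the time, the measured TCP pose, the force, the opening and the grip force at its end, in the units of the state.
- read_state(): the state, without advancing time (a new reading comes with each control period).
- camera(name): name is "side" or "top"; returns a dict with "color" (400x640x3 uint8, red, green, blue), "fx", "fy", "cx", "cy" (pixels), "k1" (the pictures are not rectified: a ray, as slopes to the right and down, at radius r is drawn at 1 + k1 r^2 times it, then the intrinsics apply), "camera_from_world" (4x4, takes a point from world to camera coordinates). Camera axes: x right, y down, z forward; pixel columns grow to the right and rows downward; lengths in m; the calibration is good to about 2 mm. A picture is of the moment at which its call begins. There is no depth.
- close_job(): hands the job in; it is judged then, once.
The state is a dict: "time": time; "joint_positions": joint angles; "joint_vel": joint speeds; "joint_torque": joint torques, N m; "ee_pos": TCP position; "eef_rot": TCP orientation; "ft_force": force on the tool from outside, world axes, zero at the start; "torque": the same for the moment, N m; "width": finger opening in m; "grip_force": force on a finger pad.
Only numpy, scipy, OpenCV 4.12 (cv2) and the standard library are available. Lean on these libraries where they do the work, as an engineer would, in place of code of your own. Each camera call takes 0.05 s, during which the arm holds its last target. There are 200 camera calls.

## Working session

There is one attempt and no reset: what is moved stays moved. The work goes in short steps, Python scripts to look and compute and a tool call to move; the robot and the scene stay as the last step left them, time stands still between calls to the robot, and variables do not carry over. Pictures are saved under pics/ and viewed, at most 10 in all, crops included, and the job is handed in when it is done.

Besides the shell and the picture viewer there is one more tool, called after "Request:" by a JSON object that holds its "name" and its "arguments", one argument or row to a line. play_rows: Moves the arm, as the interface text tells. Its arguments: {"type":"object","properties":{"increments":{"type":"string"},"grip_force":{"type":"number"}},"required":["increments"]}

```bash
mkdir -p pics; ls; python3 - <<'E'
from bench import *
import cv2
for n in("side","top"):
    c=camera(n); cv2.imwrite(f"pics/{n}0.png",c["color"][:,:,::-1])
    print(n,c["fx"],c["fy"],c["cx"],c["cy"],c["k1"]);print(c["camera_from_world"])
print(read_state())
E
```

```text
pics
side 376.5562000202626 376.5562000202626 319.13000787014744 195.50522645198564 -0.05791255062005842
[[-0.99350943 -0.11373933 -0.0015453   0.45497525]
 [-0.08761905  0.77387173 -0.6272523   0.17791618]
 [ 0.07253912 -0.62304567 -0.77881459  1.22651411]
 [ 0.          0.          0.          1.        ]]
top 386.9473432219231 386.9473432219231 323.10313788401606 196.1543158970788 -0.033616882240995176
[[ 0.02573438 -0.99962931  0.0088876  -0.15025137]
 [-0.98830519 -0.02677755 -0.15011931  0.46985659]
 [ 0.15030165 -0.00492043 -0.98862794  1.07613501]
 [ 0.          0.          0.          1.        ]]
{'time': 0.1, 'joint_positions': array([ 1.23039081,  0.33279072, -0.0647092 ,  1.46086054,  0.02161479,
        1.3499049 , -0.08850021]), 'joint_vel': array([ 9.38298626e-04, -1.47208426e-03,  2.01469088e-04, -3.92391473e-03,
        3.61200688e-04,  2.88352024e-04,  2.08356207e-05]), 'joint_torque': array([ 1.92849824e-03, -6.24548650e+01,  2.49188393e-02, -3.90719497e+01,
       -6.14181720e-02,  3.65694717e-02,  8.78550600e-05]), 'ee_pos': array([ 0.19518916, -0.59337085,  0.22184321]), 'eef_rot': array([ 9.87398847e-01,  1.58250165e-01, -1.34440877e-04, -6.19301768e-04]), 'ft_force': array([-0.49355083,  0.86590568, -0.22799621]), 'torque': array([ 0.03815179,  0.01514941, -0.02970767]), 'grip_force': 0.0, 'width': 0.08696485309229389}
```

View pics/top0.png

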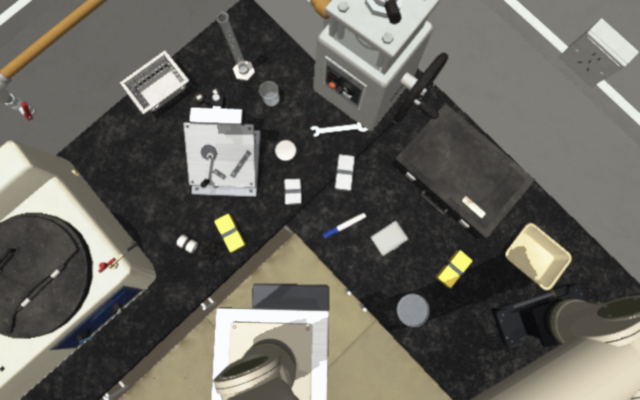

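View pics/side0.png

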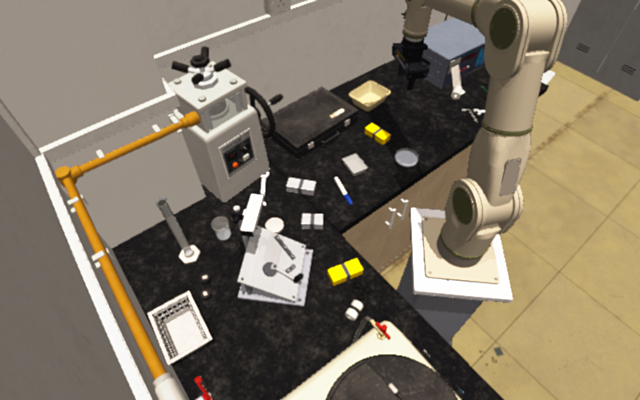

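The top view shows two metal bars, at about (292,191) and (345,172). The second looks longer. The yellow ones at (229,232) and (455,268) are look-alikes. The stand is at about (222,158). I'll enlarge the bars and the stand.

```bash
cat > h.py <<'E'
import numpy as np, cv2
from bench import *
from scipy.spatial.transform import Rotation as R
def proj(c,P):
    T=np.array(c["camera_from_world"]);P=np.atleast_2d(P)@T[:3,:3].T+T[:3,3]
    s=P[:,:2]/P[:,2:];s=s*(1+c["k1"]*(s**2).sum(1,keepdims=True))
    return s*[c["fx"],c["fy"]]+[c["cx"],c["cy"]]
def ray(c,px):
    d=(np.atleast_2d(px)-[c["cx"],c["cy"]])/[c["fx"],c["fy"]];s=d.copy()
    for _ in range(20): s=d/(1+c["k1"]*(s**2).sum(1,keepdims=True))
    T=np.array(c["camera_from_world"]);o=-T[:3,:3].T@T[:3,3]
    return o,np.c_[s,np.ones(len(s))]@T[:3,:3]
def onz(c,px,z):
    o,d=ray(c,px);return o+d*((z-o[2])/d[:,2:])
def tri(c1,p1,c2,p2):
    o1,d1=ray(c1,p1);o2,d2=ray(c2,p2);d1=d1[0];d2=d2[0]
    a=np.linalg.lstsq(np.c_[d1,-d2],o2-o1,rcond=None)[0]
    A=o1+a[0]*d1;B=o2+a[1]*d2;return (A+B)/2,np.linalg.norm(A-B)
E
python3 - <<'E'
from h import *
t=camera("top");s=camera("side")
import pickle;pickle.dump((t,s),open("c0.pkl","wb"))
I=t["color"][:,:,::-1]
a=cv2.resize(I[110:205,175:270],(570,570),interpolation=cv2.INTER_CUBIC)
cv2.imwrite("pics/crop_stand_t.png",a)
J=s["color"][:,:,::-1]
a=cv2.resize(J[165:310,230:330],(400,580),interpolation=cv2.INTER_CUBIC)
b=cv2.resize(I[145:210,280:360],(400,325),interpolation=cv2.INTER_CUBIC)
o=np.zeros((580,800,3),np.uint8);o[:,:400]=a;o[:325,400:]=b
cv2.imwrite("pics/crop_ss_bt.png",o)
for nm,c,z in(("top",t,.03),("side",s,.03)):
    g=c["color"].astype(int); m=((g.min(2)>140)&(g.max(2)-g.min(2)<40)).astype(np.uint8)
    m=cv2.morphologyEx(m,cv2.MORPH_CLOSE,np.ones((5,5),np.uint8))
    for k in cv2.findContours(m,0,1)[0]:
        if 80<cv2.contourArea(k)<900:
            r=cv2.minAreaRect(k);w=onz(c,cv2.boxPoints(r),.03)
            ctr=onz(c,[r[0]],.03)[0]
            if .35<ctr[0]<.9 and abs(ctr[1])<.5: print(nm,np.round(r[0],1),np.round(w[:,:2],3).tolist(),np.linalg.norm(w[1]-w[0]).round(3),np.linalg.norm(w[2]-w[1]).round(3),ctr.round(3))
E
```

```text
top [389. 238.] [[0.36, -0.274], [0.411, -0.347], [0.358, -0.383], [0.308, -0.311]] 0.088 0.064 [ 0.359 -0.329  0.03 ]
top [351.  221.5] [[0.389, -0.177], [0.431, -0.255], [0.417, -0.263], [0.376, -0.184]] 0.089 0.015 [ 0.403 -0.22   0.03 ]
top [292. 191.] [[0.522, -0.023], [0.523, -0.069], [0.453, -0.072], [0.452, -0.026]] 0.047 0.07 [ 0.487 -0.047  0.03 ]
top [344.4 171.8] [[0.5, -0.17], [0.602, -0.18], [0.597, -0.226], [0.496, -0.216]] 0.102 0.046 [ 0.548 -0.198  0.03 ]
top [285. 150.] [[0.608, 0.019], [0.652, -0.02], [0.61, -0.063], [0.567, -0.024]] 0.059 0.06 [ 0.609 -0.022  0.03 ]
top [339.  128.7] [[0.684, -0.096], [0.705, -0.261], [0.673, -0.264], [0.653, -0.099]] 0.167 0.032 [ 0.679 -0.18   0.03 ]
top [408.3  79.7] [[0.837, -0.362], [0.867, -0.381], [0.844, -0.415], [0.814, -0.396]] 0.035 0.042 [ 0.841 -0.389  0.03 ]
top [243.   70.5] [[0.86, 0.157], [0.899, 0.113], [0.851, 0.076], [0.813, 0.12]] 0.059 0.06 [0.856 0.116 0.03 ]
side [189.1 254.2] [[0.902, 0.126], [0.85, 0.089], [0.814, 0.138], [0.865, 0.173]] 0.063 0.06 [0.857 0.132 0.03 ]
side [223.9 233. ] [[0.798, 0.038], [0.767, 0.009], [0.739, 0.044], [0.77, 0.072]] 0.043 0.045 [0.769 0.041 0.03 ]
side [311.5 218.5] [[0.528, -0.069], [0.457, -0.077], [0.452, -0.032], [0.521, -0.024]] 0.072 0.045 [ 0.49 -0.05  0.03]
side [300.5 183.7] [[0.6, -0.18], [0.602, -0.229], [0.497, -0.218], [0.497, -0.17]] 0.049 0.106 [ 0.549 -0.199  0.03 ]
side [252.  199.6] [[0.773, 0.001], [0.744, -0.274], [0.636, -0.226], [0.677, 0.037]] 0.277 0.118 [ 0.708 -0.107  0.03 ]
side [354.7 162.9] [[0.408, -0.342], [0.365, -0.397], [0.311, -0.309], [0.354, -0.258]] 0.07 0.103 [ 0.359 -0.325  0.03 ]
```

View pics/crop_stand_t.png

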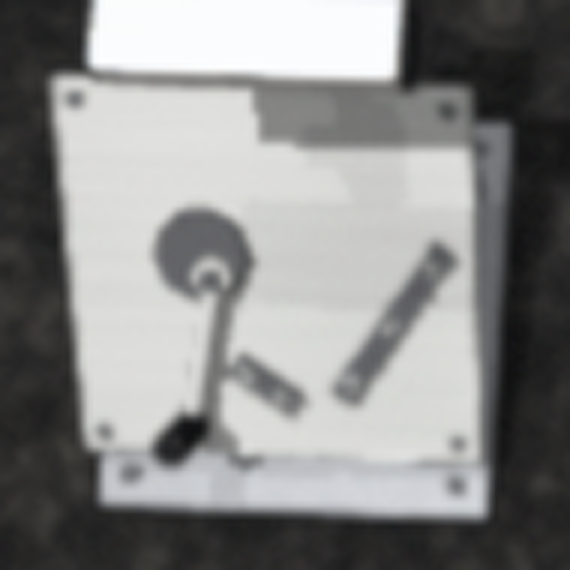

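View pics/crop_ss_bt.png

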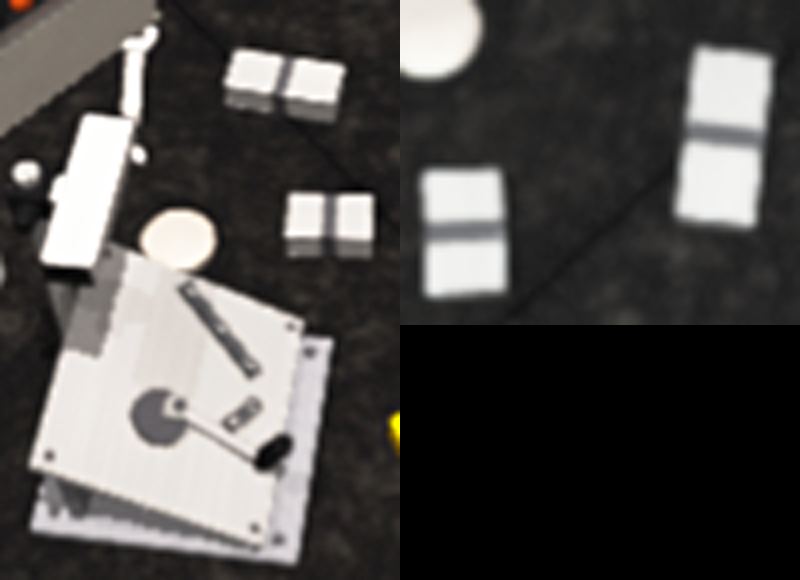

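The bar at top (344,172) measures 102x46 mm, is bare metal, and has a dark seam, so it is the test_bar. The one at (292,191) is 70x47 mm and is the short bar. In the stand crop, the hub is at crop (209,279), the long rail runs (447,250)–(346,398), the short rail runs (302,406)–(236,365), and the plate corners are visible. Next I'll find the stand pose.

```bash
cat >> h.py <<'E'
c30,s30=np.cos(np.pi/6),.5
u=np.array([c30,0,s30]);yh=np.array([0,1.,0]);a35=np.deg2rad(35)
SN=np.c_[np.cos(a35)*u-np.sin(a35)*yh,np.cos(a35)*yh+np.sin(a35)*u,[-s30,0,c30]]
n2s=lambda p:np.atleast_2d(p)@SN.T+[-.054,-.020,.051]
E
python3 - <<'E'
from h import *
import pickle;t,s=pickle.load(open("c0.pkl","rb"))
f=lambda q,k,o:(np.array(q,float)+.5)/k-.5+o
N=n2s(np.array([[100,-6,8],[10,-6,8],[-6,8,8],[-6,44,8],[28,72,21]])/1000)
C=np.array([[.078,-.095,.127],[.078,.095,.127],[-.078,.095,.037],[-.078,-.095,.037]])
Pt=np.r_[N,C]; qt=f([[447,250],[346,398],[302,406],[236,365],[209,279],[472,85],[50,75],[83,447],[480,463]],6,[175,110])
Ps=np.r_[N,C[1:]]; qs=f([[187,288],[255,370],[255,402],[230,427],[180,404],[32,465],[265,549],[303,322]],4,[230,165])
allS=[];allW=[]
for c,P,q in((t,Pt,qt),(s,Ps,qs)):
    W=np.array([onz(c,[a],p[2])[0] for a,p in zip(q,P)])
    allS.append(P);allW.append(W)
def fit(S,W):
    a=S[:,:2]-S[:,:2].mean(0);b=W[:,:2]-W[:,:2].mean(0)
    th=np.arctan2((a[:,0]*b[:,1]-a[:,1]*b[:,0]).sum(),(a*b).sum())
    M=np.array([[np.cos(th),-np.sin(th)],[np.sin(th),np.cos(th)]])
    o=W[:,:2].mean(0)-M@S[:,:2].mean(0);return th,o,((S[:,:2]@M.T+o-W[:,:2])*1000).round(1)
for S,W in list(zip(allS,allW))+[(np.vstack(allS),np.vstack(allW))]:
    th,o,r=fit(S,W);print(th.round(4),o.round(4),r.tolist())
E
```

```text
-0.0069 [0.5751 0.1536] [[0.2, 1.0], [-0.0, 2.2], [-0.4, 1.6], [1.0, 1.3], [-0.3, -1.3], [-1.1, 0.6], [0.3, -1.4], [-0.5, -2.9], [0.8, -1.1]]
-0.0098 [0.5743 0.1544] [[3.4, -4.3], [-2.7, 4.1], [-3.0, -0.9], [1.5, 0.5], [-0.6, 0.8], [0.2, 0.9], [0.9, -1.2], [0.4, 0.1]]
-0.0082 [0.5747 0.154 ] [[-0.3, 1.4], [-0.4, 2.6], [-0.7, 2.1], [0.6, 1.7], [-0.6, -0.9], [-1.6, 0.9], [0.1, -1.1], [-0.7, -2.5], [0.4, -0.6], [3.9, -4.7], [-2.3, 3.6], [-2.6, -1.4], [1.9, 0.0], [-0.2, 0.4], [0.5, 0.6], [1.1, -1.7], [0.9, -0.4]]
```

```bash
cat >> h.py <<'E'
YAW=-.008;SO=np.array([.5748,.1535,0]);RS=R.from_euler('z',YAW).as_matrix()
RN=RS@SN
nw=lambda p:(n2s(np.array(p,float)/1000)@RS.T+SO)[0]
wn=lambda w:((np.asarray(w)-SO)@RS-[-.054,-.020,.051])@SN*1000   # world -> nest mm
def Rt(xdir,zdir):
    z=np.array(zdir)/np.linalg.norm(zdir);x=np.array(xdir,float);x-=z*(x@z);x/=np.linalg.norm(x)
    return np.c_[x,np.cross(z,x),z]
def go(p,M,st=None):
    st=st or read_state();R0=R.from_quat(st["eef_rot"])
    print("turn",(R0.inv()*R.from_matrix(M)).as_rotvec().round(3),"shift",(R0.inv().apply(p-st["ee_pos"])).round(4))
def show():
    st=read_state();M=R.from_quat(st["eef_rot"]).as_matrix()
    print("t",st["time"],"tcp",st["ee_pos"].round(4),"q",st["joint_positions"].round(2),"F",st["ft_force"].round(1),"w",round(st["width"],4),"g",round(st["grip_force"],1))
    print("nest mm",wn(st["ee_pos"]).round(1),"F nest",(RN.T@st["ft_force"]).round(1),"tool x,z in nest",(RN.T@M[:,0]).round(3),(RN.T@M[:,2]).round(3))
E
python3 - <<'E'
from h import *
import pickle;t,s=pickle.load(open("c0.pkl","rb"))
bx=[np.cos(-.098),np.sin(-.098),0];M=Rt(bx,[0,0,-1])
go(np.array([.5485,-.1985,.15]),M)
# handle: dark blob on the plate, both views
for c,(x0,y0,x1,y1) in((t,(197,172,212,190)),(s,(285,268,306,286))):
    g=c["color"][y0:y1,x0:x1].max(2)<60;n,l,stt,ce=cv2.connectedComponentsWithStats(g.astype(np.uint8))
    k=1+np.argmax(stt[1:,4]);print(ce[k]+[x0,y0],stt[k])
    for ph in(0,.1,.2,.3,.35):
        a=np.deg2rad(205)-ph;print(ph,proj(c,nw([28+75*np.cos(a),72+75*np.sin(a),30])).round(1))
E
```

```text
turn [-0.001  0.     0.416] shift [ 0.459  -0.2648  0.0723]
[205.0625 182.5625] [ 5  8  8  7 32]
0 [[206.2 182.6]]
0.1 [[203.6 181.9]]
0.2 [[201. 181.]]
0.3 [[198.5 179.9]]
0.35 [[197.3 179.2]]
[297.70731707 277.7804878 ] [ 9  6  9  8 41]
0 [[298. 277.]]
0.1 [[297.1 279.1]]
0.2 [[296.  281.1]]
0.3 [[294.6 282.9]]
0.35 [[293.9 283.7]]
```

Request:
{"name": "play_rows", "arguments": {
  "increments": "0 0 0.05 0.04 -0.02 0 1; 0 0 0.1 0.08 -0.045 0 1; 0 0 0.15 0.12 -0.07 0.005 1; 0 0 0.2 0.16 -0.09 0.01 1; 0 0 0.25 0.2 -0.115 0.015 1; 0 0 0.3 0.24 -0.14 0.02 1; 0 0 0.35 0.28 -0.16 0.02 1; 0 0 0.416 0.32 -0.185 0.02 1"
}}

```text
time: 1.0
ee_pos: [0.4423, -0.3167, 0.2024]
eef_rot: [0.999, -0.05, -0.0, 0.0]
ft_force: [1.0, -0.8, -0.1]
width: 0.0873
grip_force: 0.0
```

```bash
python3 - <<'E'
from h import *
show();M=Rt([np.cos(-.098),np.sin(-.098),0],[0,0,-1])
for z in(.15,.013):go(np.array([.5485,-.1985,z]),M)
E
```

```text
t 1.0 tcp [ 0.4423 -0.3167  0.2024] q [ 0.78  0.18 -0.27  1.69  0.05  1.27 -1.17] F [ 1.  -0.8 -0.1] w 0.0873 g 0.0
nest mm [ 267.8 -363.4  168.5] F nest [ 1.2 -0.2 -0.6] tool x,z in nest [ 0.76   0.419 -0.498] [-0.41  -0.287 -0.866]
turn [ 0.     0.    -0.003] shift [ 0.0938 -0.1283  0.0524]
turn [ 0.     0.    -0.003] shift [ 0.0938 -0.1284  0.1894]
```

Request:
{"name": "play_rows", "arguments": {
  "increments": "0 0 0 0.02 -0.03 0.01 1; 0 0 0 0.05 -0.065 0.02 1; 0 0 0 0.08 -0.105 0.03 1; 0 0 0 0.094 -0.128 0.045 1; 0 0 0 0.094 -0.128 0.085 1; 0 0 0 0.094 -0.128 0.115 1; 0 0 0 0.094 -0.128 0.135 1; 0 0 0 0.094 -0.128 0.135 1"
}}

```text
time: 1.8
ee_pos: [0.5455, -0.1992, 0.0645]
eef_rot: [0.999, -0.049, -0.003, -0.001]
ft_force: [-1.5, 0.9, 0.2]
width: 0.0872
grip_force: 0.0
```

```bash
python3 - <<'E'
from h import *
show();M=Rt([np.cos(-.098),np.sin(-.098),0],[0,0,-1])
go(np.array([.5485,-.1985,.013]),M)
E
```

```text
t 1.8 tcp [ 0.5455 -0.1992  0.0645] q [ 0.56  0.4  -0.35  1.73  0.16  1.04 -1.51] F [-1.5  0.9  0.2] w 0.0872 g 0.0
nest mm [ 216.  -255.2   -2.1] F nest [-1.5  0.   1. ] tool x,z in nest [ 0.756  0.42  -0.503] [-0.414 -0.288 -0.863]
turn [-0.001  0.005 -0.   ] shift [ 0.0032 -0.0009  0.0515]
```

Joint 7 would reach about -2.57 at the stand, so I'll take the equivalent grasp a half turn round.

Request:
{"name": "play_rows", "arguments": {
  "increments": "0 0 -0.13 0 0 -0.02 1; 0 0 -0.26 0 0 -0.03 1; 0 0 -0.39 0 0 -0.03 1; 0 0 -0.52 0 0 -0.03 1; 0 0 -0.65 0 0 -0.03 1; 0 0 -0.78 0 0 -0.03 1; 0 0 -0.91 0 0 -0.03 1; 0 0 -1.04 0 0 -0.03 1"
}}

```text
time: 2.6
ee_pos: [0.5482, -0.2002, 0.0992]
eef_rot: [0.89, 0.456, 0.0, 0.001]
ft_force: [-0.4, -0.1, 0.2]
width: 0.0867
grip_force: 0.0
```

Request:
{"name": "play_rows", "arguments": {
  "increments": "0 0 -0.13 0 0 0 1; 0 0 -0.26 0 0 0 1; 0 0 -0.39 0 0 0 1; 0 0 -0.52 0 0 0 1; 0 0 -0.65 0 0 0 1; 0 0 -0.78 0 0 0 1; 0 0 -0.91 0 0 0 1; 0 0 -1.04 0 0 0 1"
}}

```text
time: 3.4
ee_pos: [0.5481, -0.2003, 0.0992]
eef_rot: [0.546, 0.838, -0.0, 0.001]
ft_force: [-0.4, 0.1, 0.2]
width: 0.0874
grip_force: 0.0
```

Request:
{"name": "play_rows", "arguments": {
  "increments": "0 0 -0.13 0 0 0 1; 0 0 -0.26 0 0 0 1; 0 0 -0.39 0 0 0 1; 0 0 -0.52 0 0 0 1; 0 0 -0.65 0 0 0 1; 0 0 -0.78 0 0 0 1; 0 0 -0.91 0 0 0 1; 0 0 -1.06 0 0 0 1"
}}

```text
time: 4.2
ee_pos: [0.548, -0.2005, 0.0991]
eef_rot: [0.048, 0.999, -0.001, 0.001]
ft_force: [0.2, 0.9, -0.3]
width: 0.0871
grip_force: 0.0
```

```bash
python3 - <<'E'
from h import *
show();M=Rt([-np.cos(-.098),-np.sin(-.098),0],[0,0,-1])
go(np.array([.5485,-.1985,.013]),M)
E
```

```text
t 4.2 tcp [ 0.548  -0.2005  0.0991] q [ 0.98  0.5  -0.9   1.68  0.42  1.16  1.45] F [ 0.2  0.9 -0.3] w 0.0871 g 0.0
nest mm [ 232.7 -245.    26.6] F nest [-0.5  0.7 -0.4] tool x,z in nest [-0.757 -0.424  0.497] [-0.408 -0.287 -0.867]
turn [-0.001  0.001  0.003] shift [-0.0002  0.0021  0.0861]
```

Request:
{"name": "play_rows", "arguments": {
  "increments": "0 0 0 0 0.002 0.03 1; 0 0 0 0 0.002 0.055 1; 0 0 0 0 0.002 0.075 1; 0 0 0 0 0.002 0.085 1; 0 0 0 0 0.002 0.086 1; 0 0 0 0 0.002 0.086 0; 0 0 0 0 0.002 0.086 0; 0 0 0 0 0.002 0.086 0",
  "grip_force": 30
}}

```text
time: 5.0
ee_pos: [0.5484, -0.1981, 0.0126]
eef_rot: [0.05, 0.999, -0.0, 0.001]
ft_force: [-0.9, 0.5, -0.3]
width: 0.0704
grip_force: 0.0
```

Request:
{"name": "play_rows", "arguments": {
  "increments": "0 0 0 0 0 0 0; 0 0 0 0 0 0 0; 0 0 0 0 0 0 0"
}}

```text
time: 5.3
ee_pos: [0.5478, -0.1978, 0.0117]
eef_rot: [0.05, 0.999, -0.0, 0.0]
ft_force: [-0.6, -0.1, 0.3]
width: 0.047
grip_force: 0.0
```

```bash
python3 - <<'E'
from h import *
show();M=Rt(-RN[:,0],-RN[:,2])
for n in([70,28,150],[70,28,13]):print(nw(n).round(3));go(nw(n),M)
E
```

```text
t 5.3 tcp [ 0.5478 -0.1978  0.0117] q [ 0.93  0.6  -0.83  1.75  0.51  1.02  1.38] F [-0.6 -0.1  0.3] w 0.047 g 0.0
nest mm [ 195.2 -268.   -49. ] F nest [-0.2 -0.3  0.6] tool x,z in nest [-0.759 -0.42   0.498] [-0.409 -0.287 -0.866]
[0.509 0.117 0.218]
turn [-0.182 -0.497  0.507] shift [ 0.0699  0.3092 -0.206 ]
[0.578 0.116 0.099]
turn [-0.182 -0.497  0.507] shift [ 0.0017  0.3155 -0.0873]
```

Request:
{"name": "play_rows", "arguments": {
  "increments": "0 0 0 0 0 0 0; 0 0 0 0 0 0 0; 0 0 0 0 0 0 0; 0 0 0 0 0 -0.02 0; 0 0 0 0 0 -0.05 0; 0 0 0 0 0 -0.08 0; 0 0 0 0 0 -0.12 0; 0 0 0 0 0 -0.15 0"
}}

```text
time: 6.1
ee_pos: [0.5478, -0.1976, 0.1633]
eef_rot: [0.05, 0.999, -0.0, 0.0]
ft_force: [0.7, -0.3, -3.5]
width: 0.0437
grip_force: 30.0
```

```bash
python3 - <<'E'
from h import *
show();M=Rt(-RN[:,0],-RN[:,2])
go(nw([70,28,150]),M)
E
```

```text
t 6.1 tcp [ 0.5478 -0.1976  0.1633] q [ 1.01  0.43 -0.93  1.62  0.36  1.27  1.48] F [ 0.7 -0.3 -3.5] w 0.0437 g 30.0
nest mm [ 257.1 -224.4   82.3] F nest [-0.8 -0.9 -3.4] tool x,z in nest [-0.759 -0.42   0.498] [-0.409 -0.287 -0.866]
turn [-0.182 -0.497  0.507] shift [ 0.0697  0.309  -0.0544]
```

Request:
{"name": "play_rows", "arguments": {
  "increments": "-0.023 -0.062 0.063 0.02 0.01 -0.01 0; -0.046 -0.124 0.127 0.045 0.03 -0.02 0; -0.069 -0.186 0.19 0.07 0.06 -0.03 0; -0.091 -0.249 0.254 0.09 0.09 -0.04 0; -0.114 -0.31 0.317 0.1 0.12 -0.05 0; -0.137 -0.373 0.38 0.11 0.15 -0.055 0; -0.16 -0.435 0.444 0.11 0.175 -0.055 0; -0.182 -0.497 0.507 0.11 0.19 -0.055 0"
}}

```text
time: 6.9
ee_pos: [0.4554, -0.0163, 0.2152]
eef_rot: [0.268, 0.936, 0.06, 0.219]
ft_force: [-1.0, -0.2, -2.7]
width: 0.0434
grip_force: 30.0
```

```bash
python3 - <<'E'
from h import *
show();M=Rt(-RN[:,0],-RN[:,2])
go(nw([70,28,150]),M)
E
```

```text
t 6.9 tcp [ 0.4554 -0.0163  0.2152] q [ 0.93 -0.49 -0.77  2.22 -0.52  0.87  1.42] F [-1.  -0.2 -2.7] w 0.0434 g 30.0
nest mm [ 108.2 -108.2  174.2] F nest [-1.8 -1.4 -1.8] tool x,z in nest [-0.997 -0.06   0.054] [-0.052 -0.04  -0.998]
turn [-0.038 -0.053  0.061] shift [0.0286 0.1391 0.0207]
```

```bash
python3 - <<'E'
from h import *
M=Rt(-RN[:,0],-RN[:,2])
go(nw([70,28,70]),M);print(R.from_matrix(M).as_quat())
E
```

```text
turn [-0.038 -0.053  0.061] shift [0.0242 0.142  0.1006]
[0.29414204 0.92005063 0.07684041 0.24714945]
```

Request:
{"name": "play_rows", "arguments": {
  "increments": "0 0 0 0 0.02 0.015 0; 0 0 0 0.005 0.05 0.03 0; 0 0 0 0.01 0.07 0.045 0; 0 0 0 0.01 0.08 0.05 0; 0 0 0 0.01 0.08 0.05 0; 0 0 0 0.01 0.08 0.05 0"
}}

```text
time: 7.5
ee_pos: [0.5078, 0.0558, 0.1839]
eef_rot: [0.268, 0.937, 0.061, 0.217]
ft_force: [0.3, -0.9, -3.5]
width: 0.0439
grip_force: 30.0
```

```bash
python3 - <<'E'
from h import *
show()
M=Rt(-RN[:,0],-RN[:,2])
go(nw([70,28,70]),M)
E
```

```text
t 7.5 tcp [0.5078 0.0558 0.1839] q [ 1.06 -0.37 -1.11  2.15 -0.43  0.74  1.17] F [ 0.3 -0.9 -3.5] w 0.0439 g 30.0
nest mm [ 90.7 -32.  121.2] F nest [-0.7 -1.6 -3.1] tool x,z in nest [-0.996 -0.061  0.06 ] [-0.058 -0.039 -0.998]
turn [-0.037 -0.059  0.062] shift [0.0138 0.0629 0.0499]
```

Request:
{"name": "play_rows", "arguments": {
  "increments": "0 0 0 0.003 0.01 0.01 0; -0.01 -0.015 0.015 0.005 0.03 0.02 0; -0.02 -0.03 0.03 0.01 0.045 0.035 0; -0.03 -0.045 0.045 0.014 0.06 0.045 0; -0.037 -0.059 0.062 0.014 0.063 0.05 0; -0.037 -0.059 0.062 0.014 0.063 0.05 0; -0.037 -0.059 0.062 0.014 0.063 0.05 0"
}}

```text
time: 8.2
ee_pos: [0.5475, 0.1154, 0.1501]
eef_rot: [0.295, 0.92, 0.078, 0.247]
ft_force: [-0.3, -0.9, -3.2]
width: 0.0439
grip_force: 30.0
```

```bash
python3 - <<'E'
from h import *
show()
M=Rt(-RN[:,0],-RN[:,2])
go(nw([70,28,20]),M)
t=camera("top");s=camera("side")
a=cv2.resize(t["color"][90:210,165:285,::-1],(400,400),interpolation=cv2.INTER_CUBIC)
b=cv2.resize(s["color"][180:320,220:330,::-1],(400,509),interpolation=cv2.INTER_CUBIC)
o=np.zeros((509,800,3),np.uint8);o[:400,:400]=a;o[:,400:]=b
cv2.imwrite("pics/hover.png",o)
E
```

```text
t 8.2 tcp [0.5475 0.1154 0.1501] q [ 1.35 -0.5  -1.47  2.13 -0.68  0.61  1.19] F [-0.3 -0.9 -3.2] w 0.0439 g 30.0
nest mm [70.3 26.9 72.3] F nest [-1.  -1.8 -2.6] tool x,z in nest [-1.     0.002 -0.   ] [ 0.     0.001 -1.   ]
turn [ 0.001  0.    -0.002] shift [0.0003 0.0011 0.0523]
```

View pics/hover.png

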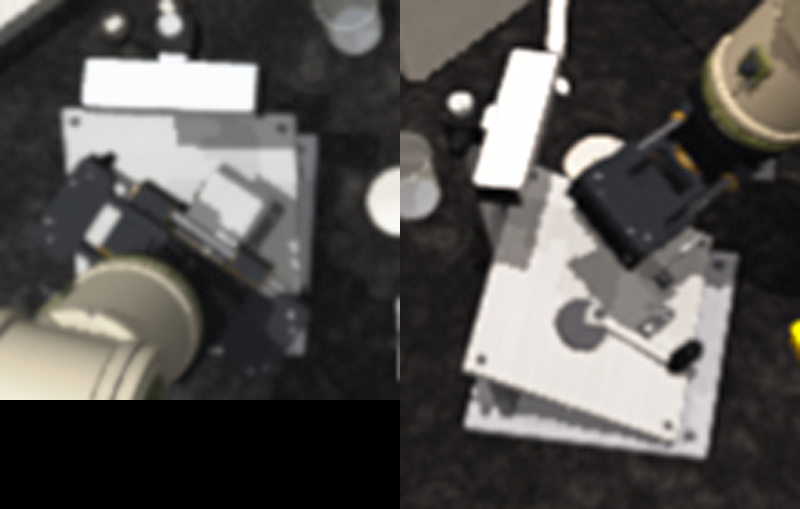

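The hover view shows the bar held over the plate with the hand well clear of the lamp. The handle is still at side crop (687,355). Joints 2 and 3 sit at their bounds, so I'll go down slowly.

Request:
{"name": "play_rows", "arguments": {
  "increments": "0 0 0 0 0 0.008 0; 0 0 0 0 0 0.018 0; 0 0 0 0 0 0.028 0; 0 0 0 0 0.001 0.038 0; 0 0 0 0 0.001 0.046 0; 0 0 0 0 0.001 0.052 0; 0 0 0 0 0.001 0.052 0; 0 0 0 0 0.001 0.052 0"
}}

```text
time: 9.1
ee_pos: [0.5408, 0.1075, 0.1338]
eef_rot: [0.292, 0.919, 0.083, 0.253]
ft_force: [0.4, 0.7, -4.3]
width: 0.0438
grip_force: 30.0
```

```bash
python3 - <<'E'
from h import *
show()
M=Rt(-RN[:,0],-RN[:,2])
go(nw([70,27.5,12]),M)
E
```

```text
t 9.1 tcp [0.5408 0.1075 0.1338] q [ 1.35 -0.5  -1.47  2.18 -0.75  0.56  1.26] F [ 0.4  0.7 -4.3] w 0.0438 g 30.0
nest mm [63.4 12.3 61.5] F nest [-1.9 -0.5 -4. ] tool x,z in nest [-1.    -0.    -0.007] [ 0.007  0.017 -1.   ]
turn [0.017 0.007 0.   ] shift [-0.0063  0.0143  0.0498]
```

The joints are at their bounds, so the arm is badly folded. I'll move clear to the right and turn the hand back by half. That unwinds joint 3, and the grasp is the same.

```bash
python3 - <<'E'
from h import *
M=Rt(-RN[:,0],-RN[:,2])
go(np.array([.525,.05,.18]),M);go(np.array([.53,-.06,.2]),M)
E
```

```text
turn [0.017 0.007 0.   ] shift [-0.0415 -0.0408 -0.0481]
turn [0.017 0.007 0.   ] shift [-0.117  -0.122  -0.0633]
```

Request:
{"name": "play_rows", "arguments": {
  "increments": "0 0 0 -0.01 -0.01 -0.016 0; 0 0 0 -0.025 -0.025 -0.032 0; 0 0 0 -0.042 -0.041 -0.048 0; 0 0 0 -0.067 -0.068 -0.053 0; 0 0 0 -0.092 -0.095 -0.058 0; 0 0 0 -0.117 -0.122 -0.063 0; 0 0 0 -0.117 -0.122 -0.063 0"
}}

```text
time: 9.8
ee_pos: [0.5303, -0.0652, 0.2006]
eef_rot: [0.295, 0.917, 0.084, 0.254]
ft_force: [-0.5, 0.7, -3.5]
width: 0.044
grip_force: 30.0
```

Request:
{"name": "play_rows", "arguments": {
  "increments": "0 0 0.13 0 0 0 0; 0 0 0.26 0 0 0 0; 0 0 0.39 0 0 0 0; 0 0 0.52 0 0 0 0; 0 0 0.65 0 0 0 0; 0 0 0.78 0 0 0 0; 0 0 0.91 0 0 0 0; 0 0 1.04 0 0 0 0"
}}

```text
time: 10.6
ee_pos: [0.5302, -0.0599, 0.1996]
eef_rot: [0.712, 0.65, 0.198, 0.178]
ft_force: [0.6, -0.1, -3.2]
width: 0.0438
grip_force: 30.0
```

```bash
python3 - <<'E'
from h import *
show()
M=Rt(RN[:,0],-RN[:,2])
go(np.array([.53,-.06,.2]),M)
E
```

```text
t 10.6 tcp [ 0.5302 -0.0599  0.1996] q [ 1.49 -0.45 -1.16  2.15 -0.83  0.78  0.66] F [ 0.6 -0.1 -3.2] w 0.0438 g 30.0
nest mm [ 179.9 -110.6  123.2] F nest [-0.8 -0.7 -3.1] tool x,z in nest [-0.502  0.865  0.011] [ 0.007  0.017 -1.   ]
turn [-0.003 -0.022  2.097] shift [-0.0001  0.     -0.0004]
```

Request:
{"name": "play_rows", "arguments": {
  "increments": "0 0 0.13 0 0 0 0; 0 0 0.26 0 0 0 0; 0 0 0.39 0 0 0 0; 0 0 0.52 0 0 0 0; 0 0 0.65 0 0 0 0; 0 0 0.78 0 0 0 0; 0 0 0.91 0 0 0 0; 0 0 1.05 0 0 0 0"
}}

```text
time: 11.4
ee_pos: [0.5302, -0.0598, 0.1996]
eef_rot: [0.942, 0.206, 0.261, 0.054]
ft_force: [-0.4, -0.7, -2.7]
width: 0.0438
grip_force: 30.0
```

Request:
{"name": "play_rows", "arguments": {
  "increments": "0 0 0.13 0 0 0 0; 0 0 0.26 0 0 0 0; 0 0 0.39 0 0 0 0; 0 0 0.52 0 0 0 0; 0 0 0.65 0 0 0 0; 0 0 0.78 0 0 0 0; 0 0 0.91 0 0 0 0; 0 0 1.05 0 0 0 0"
}}

```text
time: 12.2
ee_pos: [0.5302, -0.0598, 0.1996]
eef_rot: [0.918, -0.294, 0.253, -0.084]
ft_force: [0.7, 0.4, -3.1]
width: 0.0436
grip_force: 30.0
```

```bash
python3 - <<'E'
from h import *
show()
M=Rt(RN[:,0],-RN[:,2])
for n in([70,27.5,70],[70,27.5,12]):go(nw(n),M)
E
```

```text
t 12.2 tcp [ 0.5302 -0.0598  0.1996] q [ 1.54 -0.49 -1.18  2.15 -0.88  0.81 -1.39] F [ 0.7  0.4 -3.1] w 0.0436 g 30.0
nest mm [ 179.9 -110.5  123.2] F nest [-1.  -0.2 -3. ] tool x,z in nest [ 1.    -0.003  0.007] [ 0.007  0.017 -1.   ]
turn [-0.017 -0.007 -0.003] shift [-0.1106 -0.1367  0.0547]
turn [-0.017 -0.007 -0.003] shift [-0.1111 -0.1358  0.1126]
```

```bash
cat > kin.py <<'E'
from h import *
from scipy.optimize import least_squares
import itertools
def fk(q,p,s):
    # p: z0,a1,L1,a2,L2,a3,L3 ; s signs of rolls
    z0,a1,L1,a2,L2,a3,L3,tz=p
    E=lambda ax,a:R.from_euler(ax,a)
    r=E('z',s[0]*q[0]);x=np.array([0,0,z0]);
    for rot,off in((E('y',q[1]),[a1,0,L1]),(E('z',s[1]*q[2]),[0,0,0]),(E('y',q[3]),[a2,0,L2]),(E('z',s[2]*q[4]),[0,0,0]),(E('y',q[5]),[a3,0,L3])):
        r=r*rot;x=x+r.apply(off)
    return x,r*E('z',s[3]*q[6]+tz)
D=[([1.23039,.33279,-.06471,1.46086,.02161,1.3499,-.0885],[.19519,-.59337,.22184],[.9874,.15825,-.0001,-.0006]),
([.78,.18,-.27,1.69,.05,1.27,-1.17],[.4423,-.3167,.2024],[.999,-.05,0,0]),
([.98,.5,-.9,1.68,.42,1.16,1.45],[.548,-.2005,.0991],[.048,.999,-.001,.001]),
([1.35,-.5,-1.47,2.13,-.68,.61,1.19],[.5475,.1154,.1501],[.295,.92,.078,.247]),
([1.06,-.37,-1.11,2.15,-.43,.74,1.17],[.5078,.0558,.1839],[.268,.937,.061,.217]),
([1.54,-.49,-1.18,2.15,-.88,.81,-1.39],[.5302,-.0598,.1996],[.918,-.294,.253,-.084]),
([1.49,-.45,-1.16,2.15,-.83,.78,.66],[.5302,-.0599,.1996],[.712,.65,.198,.178]),
([1.01,.43,-.93,1.62,.36,1.27,1.48],[.5478,-.1976,.1633],[.05,.999,0,0])]
def fitk():
    best=None
    for s in itertools.product((-1,1),repeat=4):
        def res(p):
            o=[]
            for q,x,qt in D:
                X,r=fk(q,p,s);o+=list((X-x)*3)+list((R.from_quat(qt).inv()*r).as_rotvec())
            return o
        for tz in(0,np.pi):
            f=least_squares(res,[.3,0,.4,0,.4,0,.2,tz])
            if best is None or f.cost<best[0]: best=(f.cost,f.x,s)
    return best
if __name__=="__main__":
    b=fitk();print(b)
    for q,x,qt in D:
        X,r=fk(q,b[1],b[2]);print(((X-x)*1000).round(1),(R.from_quat(qt).inv()*r).as_rotvec().round(3))
    np.save("kp.npy",np.r_[b[1],b[2]])
E
python3 kin.py
```

```text
(np.float64(0.01438401491568338), array([ 0.23266083,  0.04765147,  0.4106524 , -0.03729233,  0.47889171,
        0.0381013 ,  0.31757654,  1.57167232]), (-1, -1, -1, -1))
[36.6 22.9 -3.3] [ 0.    -0.     0.001]
[23.2 22.5  5.5] [-0.003  0.008 -0.   ]
[ 3.6 -0.6 -3.1] [-0.003 -0.006 -0.003]
[-7.9 -4.8 -1.6] [-0.002 -0.007 -0.005]
[ 0.7 -0.3 -1.1] [0.003 0.004 0.005]
[2.  0.9 3.3] [-0.003  0.001 -0.007]
[3.9 3.7 2.5] [-0.002  0.004  0.001]
[-3.2 -5.4 -2.1] [ 0.002 -0.003  0.008]
```

```bash
cat > kin2.py <<'E'
from kin import D,np,R,least_squares
AX='zyzyzyz';SG=[-1,1,-1,1,-1,1,-1]
TZ=R.from_euler('z',np.pi/2)
def rots(q):
    r=R.identity();o=[]
    for a,s,v in zip(AX,SG,q): r=r*R.from_euler(a,s*v);o.append(r)
    return o
def fk(q,p):
    r=rots(q);x=np.array([0,0,p[0]])+p[1]*r[0].apply([1,0,0])+r[0].apply([0,p[2],0])
    x=x+r[2].apply([p[3],p[4],p[5]])+r[4].apply([p[6],p[7],p[8]])+r[6].apply([0,0,p[9]])+r[5].apply([p[10],0,0])
    return x,r[6]*TZ
def lin():
    A=[];b=[]
    for q,x,_ in D:
        z=fk(q,np.zeros(10+1))[0]
        A.append(np.c_[tuple(fk(q,e)[0]-z for e in np.eye(11))]);b.append(np.array(x)-z)
    return least_squares(lambda p:np.vstack(A)@p-np.hstack(b)+0,np.r_[.2,0,0,0,0,.4,0,0,.4,.3,0],loss='soft_l1',f_scale=.01).x
if __name__=="__main__":
    p=lin();print(p.round(4))
    for q,x,_ in D: print(((fk(q,p)[0]-x)*1000).round(1))
    np.save("kp.npy",p)
E
python3 kin2.py
```

```text
[ 2.600e-01  4.000e-04 -2.350e-02 -5.000e-04 -2.230e-02  4.464e-01
 -3.000e-04  6.000e-04  4.881e-01  3.532e-01 -1.800e-03]
[ 0.1  1.  -0.7]
[ 1.6 -1.4  2.1]
[2.  2.9 0.2]
[1.5 0.1 1.4]
[-2.6 -1.5 -1.1]
[-0.4 -0.9 -0.8]
[1.  1.9 0. ]
[-2.3 -2.1 -1.1]
```

```bash
cat > ik.py <<'E'
from kin2 import *
from h import RN,nw,Rt,wn
P=np.load("kp.npy")
LO=np.array([-2.6,-.5,-1.47,.16,-1.27,.06,-2.6]);HI=np.array([2.6,2.12,1.34,2.42,4.41,2.06,2.6])
def err(q,p,M):
    x,r=fk(q,P);return np.r_[p-x,(R.from_matrix(M)*r.inv()).as_rotvec()]
def jac(q):
    x,r=fk(q,P);J=np.zeros((6,7))
    for i in range(7):
        d=q.copy();d[i]+=1e-5;X,r2=fk(d,P);J[:,i]=np.r_[(X-x)/1e-5,(r2*r.inv()).as_rotvec()/1e-5]
    return J
def step(q,p,M,n=3,null=None,lam=1e-3):
    for _ in range(n):
        J=jac(q);Ji=J.T@np.linalg.inv(J@J.T+lam**2*np.eye(6));dq=Ji@err(q,p,M)
        if null is not None: dq+=(np.eye(7)-Ji@J)@null(q)
        q=np.clip(q+dq,LO+.001,HI-.001)
    return q
def path(q,segs,null=None):
    q=np.array(q,float)
    for p0,M0,p1,M1,n in segs:
        dr=(R.from_matrix(M0).inv()*R.from_matrix(M1)).as_rotvec()
        for k in range(1,n+1): q=step(q,p0+(p1-p0)*k/n,M0@R.from_rotvec(dr*k/n).as_matrix(),null=null)
    return q
E
python3 - <<'E'
from ik import *
q0=np.array([.56,.4,-.35,1.73,.16,1.04,-1.51])
x,r=fk(q0,P);M=r.as_matrix();x=x+[0,0,.03]
Ms=[M@R.from_rotvec([0,0,-a]).as_matrix() for a in(0,1.05,2.1,3.14)]
seg=[(x,Ms[i],x,Ms[i+1],10) for i in range(3)]
for nm,nu in(("min",None),("mid",lambda q:.1*((LO+HI)/2-q)),("zero",lambda q:-.1*q),("start",lambda q:.1*(np.array([1.23,.33,-.065,1.46,.02,1.35,-.088])-q))):
    print(nm,path(q0,seg,nu).round(2),"obs .98 .5 -.9 1.68 .42 1.16 1.45")
# feasible family at the target
for sg in(1,-1):
  for n in([70,27.5,70],[70,27.5,12]):
    M=Rt(sg*RN[:,0],-RN[:,2]);p=nw(n)
    for j3 in np.arange(-1.4,1.3,.3):
      best=None
      for k in range(6):
        f=least_squares(lambda q:np.r_[err(np.r_[q[:2],j3,q[2:]],p,M),1e-4*(q-.0)],np.clip(np.random.RandomState(k).uniform(np.delete(LO,2),np.delete(HI,2)),np.delete(LO,2)+.01,np.delete(HI,2)-.01),bounds=(np.delete(LO,2),np.delete(HI,2)))
        if best is None or f.cost<best.cost: best=f
      if best.cost<1e-5: print(sg,n,round(j3,2),best.x.round(2))
E
```

```text
min [ 0.98  0.5  -0.89  1.68  0.42  1.17  1.45] obs .98 .5 -.9 1.68 .42 1.16 1.45
mid [ 0.83  0.43 -0.69  1.69  0.3   1.13  1.53] obs .98 .5 -.9 1.68 .42 1.16 1.45
zero [ 0.4   0.35 -0.16  1.72  0.06  1.09  1.7 ] obs .98 .5 -.9 1.68 .42 1.16 1.45
start [ 0.88  0.45 -0.76  1.69  0.34  1.14  1.5 ] obs .98 .5 -.9 1.68 .42 1.16 1.45
1 [70, 27.5, 70] -1.4 [ 1.09 -0.12  2.13  0.1   0.53 -2.6 ]
1 [70, 27.5, 12] 1.3 [-1.6   0.14  2.21  0.09  0.4  -2.6 ]
-1 [70, 27.5, 70] -1.4 [ 1.06 -0.06  2.13  0.23  0.54  0.43]
-1 [70, 27.5, 70] -1.1 [ 0.73 -0.04  2.13  0.3   0.55  0.35]
-1 [70, 27.5, 70] -0.8 [ 0.41 -0.04  2.15  0.32  0.56  0.32]
-1 [70, 27.5, 70] -0.5 [ 0.1  -0.05  2.16  0.34  0.57  0.3 ]
-1 [70, 27.5, 70] -0.2 [-0.21 -0.06  2.17  0.37  0.57  0.27]
-1 [70, 27.5, 70] 0.1 [-0.52 -0.08  2.19  0.4   0.58  0.24]
-1 [70, 27.5, 70] 0.4 [-0.83 -0.1   2.2   0.46  0.6   0.2 ]
-1 [70, 27.5, 70] 0.7 [-1.15 -0.15  2.22  0.55  0.62  0.14]
-1 [70, 27.5, 70] 1.0 [-1.49 -0.26  2.22  0.73  0.7   0.01]
-1 [70, 27.5, 12] -1.4 [ 0.89  0.4   2.11  1.04  0.7  -0.19]
-1 [70, 27.5, 12] -1.1 [ 0.66  0.21  2.12  0.78  0.56 -0.03]
-1 [70, 27.5, 12] -0.8 [0.39 0.14 2.13 0.64 0.5  0.06]
-1 [70, 27.5, 12] -0.5 [0.1  0.1  2.14 0.55 0.48 0.12]
-1 [70, 27.5, 12] -0.2 [-0.2   0.08  2.16  0.49  0.46  0.17]
-1 [70, 27.5, 12] 0.1 [-0.49  0.07  2.17  0.44  0.45  0.21]
-1 [70, 27.5, 12] 0.4 [-0.78  0.06  2.19  0.41  0.44  0.24]
-1 [70, 27.5, 12] 0.7 [-1.06  0.05  2.2   0.37  0.44  0.28]
-1 [70, 27.5, 12] 1.0 [-1.35  0.06  2.21  0.32  0.43  0.33]
-1 [70, 27.5, 12] 1.3 [-1.61  0.11  2.22  0.18  0.41  0.47]
```

```bash
cat > search.py <<'E'
from ik import *
import multiprocessing as mp,sys
from bench import read_state
MT=Rt(-RN[:,0],-RN[:,2])
END=[(np.array([.51,0,.22]),MT),(nw([70,27.5,70]),MT),(nw([70,27.5,12]),MT)]
def mkM(yaw,lx,ly):
    z=np.array([lx,ly,-1.]);return Rt([np.cos(yaw),np.sin(yaw),0],z)
def ev(a):
    q0,seed=a;g=np.random.RandomState(seed);k=g.choice([1,2,3])
    w=[(g.uniform([.42,-.35,.17],[.62,-.03,.3]).round(2),[round(g.uniform(-3.1,3.1),1),round(g.uniform(-.5,.6),1),round(g.uniform(-.5,.5),1)]) for _ in range(k)]
    x,r=fk(q0,P);cur=(x,r.as_matrix());q=np.array(q0);m=1;rows=0;turn=0
    for p,M in [(p,mkM(*o)) for p,o in w]+END:
        dr=(R.from_matrix(cur[1]).inv()*R.from_matrix(M)).as_rotvec()
        n=int(max(np.linalg.norm(p-cur[0])/.04,np.linalg.norm(dr)/.13))+2;rows+=n;ns=max(3,n//2)
        for i in range(1,ns+1):
            q=step(q,cur[0]+(p-cur[0])*i/ns,cur[1]@R.from_rotvec(dr*i/ns).as_matrix(),n=1)
            m=min(m,(q-LO).min()-.001,(HI-q).min()-.001)
            if m<.03 and i>1: return (m,rows,w,q)
        cur=(p,M)
    if np.abs(err(q,*END[-1])).max()>.03: m=-1
    return (m,rows,w,q)
if __name__=="__main__":
    q0=np.array(read_state()["joint_positions"])
    with mp.Pool() as po: r=po.map(ev,[(q0,s) for s in range(int(sys.argv[1]))],chunksize=4)
    r=[a for a in r if a[0]>.06]
    r.sort(key=lambda a:a[1]-100*min(a[0],.15))
    for a in r[:6]:print(round(a[0],3),a[1],[(p.tolist(),o) for p,o in a[2]],a[3].round(2))
E
nproc; export OMP_NUM_THREADS=1; time timeout 300 python3 search.py 800
```

```text
4
0.134 48 [([0.57, -0.18, 0.25], [1.1, 0.4, 0.3]), ([0.47, -0.13, 0.19], [0.7, -0.3, -0.3])] [ 0.67  0.22 -1.11  2.12  0.8   0.56 -0.04]
0.097 64 [([0.62, -0.21, 0.26], [1.2, 0.3, 0.3]), ([0.58, -0.1, 0.23], [-0.6, 0.1, -0.3])] [ 0.3   0.13 -0.71  2.13  0.61  0.49  0.08]
0.061 61 [([0.54, -0.17, 0.27], [1.4, 0.4, 0.4]), ([0.46, -0.22, 0.23], [0.0, -0.2, 0.4])] [ 0.81  0.29 -1.27  2.11  0.91  0.61 -0.11]
0.101 66 [([0.44, -0.12, 0.28], [1.9, 0.0, 0.2]), ([0.53, -0.07, 0.22], [0.1, -0.5, 0.3])] [ 0.78  0.28 -1.24  2.12  0.88  0.6  -0.09]
0.135 71 [([0.61, -0.25, 0.29], [1.6, 0.4, 0.4]), ([0.51, -0.05, 0.27], [-0.5, -0.4, 0.5])] [ 0.64  0.21 -1.08  2.12  0.78  0.55 -0.03]
0.109 69 [([0.46, -0.18, 0.29], [1.5, 0.2, 0.3]), ([0.49, -0.32, 0.2], [0.5, -0.0, -0.4]), ([0.6, -0.03, 0.28], [-0.2, 0.4, -0.1])] [ 0.48  0.16 -0.9   2.13  0.69  0.52  0.03]
real	0m6.943s
user	0m22.383s
sys	0m0.412s
```

```bash
cat > leg.py <<'E'
from h import *
import sys
def mkM(yaw,lx,ly):return Rt([np.cos(yaw),np.sin(yaw),0],np.array([lx,ly,-1.]))
def leg(p,M,n):
    show();st=read_state();R0=R.from_quat(st["eef_rot"])
    rv=(R0.inv()*R.from_matrix(M)).as_rotvec();sh=R0.inv().apply(p-st["ee_pos"])
    print("|rv|",np.linalg.norm(rv).round(2),"|d|",np.linalg.norm(sh).round(3))
    for k in range(1,n+1):print(*(rv*k/n).round(3),*(sh*k/n).round(4),end="; ")
    print()
E
python3 - <<'E'
from leg import *
leg(np.array([.57,-.18,.25]),mkM(1.1,.4,.3),14)
E
```

```text
t 12.2 tcp [ 0.5302 -0.0598  0.1996] q [ 1.54 -0.49 -1.18  2.15 -0.88  0.81 -1.39] F [ 0.7  0.4 -3.1] w 0.0436 g 30.0
nest mm [ 179.9 -110.5  123.2] F nest [-1.  -0.2 -3. ] tool x,z in nest [ 1.    -0.003  0.007] [ 0.007  0.017 -1.   ]
|rv| 1.71 |d| 0.136
0.024 -0.007 -0.12 0.0085 0.0045 -0.0017; 0.048 -0.015 -0.24 0.0169 0.009 -0.0034; 0.071 -0.022 -0.359 0.0254 0.0135 -0.005; 0.095 -0.029 -0.479 0.0339 0.0179 -0.0067; 0.119 -0.037 -0.599 0.0424 0.0224 -0.0084; 0.143 -0.044 -0.719 0.0508 0.0269 -0.0101; 0.167 -0.051 -0.838 0.0593 0.0314 -0.0117; 0.19 -0.059 -0.958 0.0678 0.0359 -0.0134; 0.214 -0.066 -1.078 0.0763 0.0404 -0.0151; 0.238 -0.073 -1.198 0.0847 0.0448 -0.0168; 0.262 -0.081 -1.317 0.0932 0.0493 -0.0184; 0.286 -0.088 -1.437 0.1017 0.0538 -0.0201; 0.309 -0.095 -1.557 0.1102 0.0583 -0.0218; 0.333 -0.103 -1.677 0.1186 0.0628 -0.0235;
```

Request:
{"name": "play_rows", "arguments": {
  "increments": "0.02 -0.01 -0.12 0.008 0.004 -0.002 0; 0.05 -0.015 -0.24 0.017 0.009 -0.003 0; 0.07 -0.02 -0.36 0.025 0.013 -0.005 0; 0.095 -0.03 -0.48 0.034 0.018 -0.007 0; 0.12 -0.035 -0.6 0.042 0.022 -0.008 0; 0.14 -0.045 -0.72 0.051 0.027 -0.01 0; 0.165 -0.05 -0.84 0.059 0.031 -0.012 0; 0.19 -0.06 -0.96 0.068 0.036 -0.013 0"
}}

```text
time: 13.0
ee_pos: [0.5535, -0.1293, 0.2283]
eef_rot: [0.944, 0.194, 0.262, -0.049]
ft_force: [-0.1, -0.1, -2.9]
width: 0.0441
grip_force: 30.0
```

```bash
python3 - <<'E'
from leg import *
leg(np.array([.57,-.18,.25]),mkM(1.1,.4,.3),6)
E
```

```text
t 13.0 tcp [ 0.5535 -0.1293  0.2283] q [ 1.5  -0.02 -1.09  1.95 -0.52  0.87 -0.49] F [-0.1 -0.1 -2.9] w 0.0441 g 30.0
nest mm [ 248.2 -147.2  136.1] F nest [-1.2 -1.  -2.4] tool x,z in nest [0.568 0.822 0.052] [-0.129  0.151 -0.98 ]
|rv| 0.72 |d| 0.058
0.023 -0.007 -0.118 0.0011 0.0089 -0.0034; 0.047 -0.014 -0.236 0.0023 0.0178 -0.0069; 0.07 -0.021 -0.354 0.0034 0.0267 -0.0103; 0.094 -0.027 -0.472 0.0046 0.0356 -0.0137; 0.117 -0.034 -0.59 0.0057 0.0444 -0.0171; 0.141 -0.041 -0.708 0.0068 0.0533 -0.0206;
```

Request:
{"name": "play_rows", "arguments": {
  "increments": "0.023 -0.007 -0.118 0.001 0.009 -0.003 0; 0.047 -0.014 -0.236 0.002 0.018 -0.007 0; 0.07 -0.021 -0.354 0.003 0.027 -0.01 0; 0.094 -0.027 -0.472 0.005 0.036 -0.014 0; 0.117 -0.034 -0.59 0.006 0.044 -0.017 0; 0.141 -0.041 -0.708 0.007 0.053 -0.021 0"
}}

```text
time: 13.6
ee_pos: [0.5696, -0.1802, 0.2502]
eef_rot: [0.818, 0.527, 0.229, -0.016]
ft_force: [-0.1, 0.4, -3.0]
width: 0.0437
grip_force: 30.0
```

```bash
python3 - <<'E'
from leg import *
leg(np.array([.47,-.13,.19]),mkM(.7,-.3,-.3),8)
E
```

```text
t 13.6 tcp [ 0.5696 -0.1802  0.2502] q [ 1.43  0.27 -1.1   1.7  -0.18  1.07  0.01] F [-0.1  0.4 -3. ] w 0.0437 g 30.0
nest mm [ 298.1 -174.3  146.7] F nest [-1.5 -0.6 -2.6] tool x,z in nest [-0.096  0.98   0.174] [-0.27   0.143 -0.952]
|rv| 0.96 |d| 0.127
0.023 -0.106 0.051 -0.0018 -0.0152 0.004; 0.045 -0.213 0.103 -0.0036 -0.0305 0.0079; 0.068 -0.319 0.154 -0.0054 -0.0457 0.0119; 0.09 -0.425 0.205 -0.0072 -0.061 0.0158; 0.113 -0.532 0.257 -0.009 -0.0762 0.0198; 0.136 -0.638 0.308 -0.0108 -0.0914 0.0237; 0.158 -0.744 0.359 -0.0126 -0.1067 0.0277; 0.181 -0.85 0.411 -0.0144 -0.1219 0.0316;
```

Request:
{"name": "play_rows", "arguments": {
  "increments": "0.023 -0.106 0.051 -0.002 -0.015 0.004 0; 0.045 -0.213 0.103 -0.004 -0.03 0.008 0; 0.068 -0.319 0.154 -0.005 -0.046 0.012 0; 0.09 -0.425 0.205 -0.007 -0.061 0.016 0; 0.113 -0.532 0.257 -0.009 -0.076 0.02 0; 0.136 -0.638 0.308 -0.011 -0.091 0.024 0; 0.158 -0.744 0.359 -0.013 -0.107 0.028 0; 0.181 -0.85 0.411 -0.014 -0.122 0.032 0"
}}

```text
time: 14.4
ee_pos: [0.4705, -0.1279, 0.19]
eef_rot: [0.923, 0.329, -0.181, 0.085]
ft_force: [0.6, -0.0, -3.4]
width: 0.0436
grip_force: 30.0
```

```bash
python3 - <<'E'
from leg import *
leg(np.array([.51,0,.22]),Rt(-RN[:,0],-RN[:,2]),12)
E
```

```text
t 14.4 tcp [ 0.4705 -0.1279  0.19  ] q [ 0.72  0.39 -0.92  1.65  0.52  1.61 -1.18] F [ 0.6 -0.  -3.4] w 0.0436 g 30.0
nest mm [ 173.3 -198.8  144.5] F nest [-1.  -0.7 -3.2] tool x,z in nest [ 0.011  0.719 -0.695] [-0.414 -0.629 -0.658]
|rv| 1.9 |d| 0.137
-0.077 0.024 -0.136 0.0075 -0.006 -0.0062; -0.154 0.047 -0.273 0.0151 -0.012 -0.0123; -0.231 0.071 -0.409 0.0226 -0.018 -0.0185; -0.308 0.094 -0.546 0.0302 -0.024 -0.0246; -0.385 0.118 -0.682 0.0377 -0.03 -0.0308; -0.462 0.141 -0.818 0.0452 -0.036 -0.0369; -0.539 0.165 -0.955 0.0528 -0.042 -0.0431; -0.616 0.188 -1.091 0.0603 -0.048 -0.0493; -0.693 0.212 -1.228 0.0678 -0.054 -0.0554; -0.77 0.235 -1.364 0.0754 -0.06 -0.0616; -0.847 0.259 -1.5 0.0829 -0.066 -0.0677; -0.924 0.282 -1.637 0.0905 -0.072 -0.0739;
```

Request:
{"name": "play_rows", "arguments": {
  "increments": "-0.066 0.02 -0.117 0.006 -0.005 -0.005 0; -0.132 0.04 -0.234 0.013 -0.01 -0.011 0; -0.198 0.06 -0.351 0.019 -0.015 -0.016 0; -0.264 0.08 -0.468 0.026 -0.021 -0.021 0; -0.33 0.1 -0.585 0.032 -0.026 -0.026 0; -0.396 0.12 -0.702 0.039 -0.031 -0.032 0; -0.462 0.14 -0.818 0.045 -0.036 -0.037 0"
}}

```text
time: 15.1
ee_pos: [0.4903, -0.0632, 0.2053]
eef_rot: [0.682, 0.705, -0.056, 0.187]
ft_force: [0.1, 0.6, -2.7]
width: 0.0437
grip_force: 30.0
```

```bash
python3 - <<'E'
from leg import *
leg(np.array([.51,0,.22]),Rt(-RN[:,0],-RN[:,2]),7)
E
```

```text
t 15.1 tcp [ 0.4903 -0.0632  0.2053] q [ 0.96 -0.05 -1.14  1.96  0.37  1.1  -0.29] F [ 0.1  0.6 -2.7] w 0.0437 g 30.0
nest mm [ 156.  -131.7  148. ] F nest [-1.4 -0.3 -2.4] tool x,z in nest [-0.685  0.669 -0.29 ] [-0.054 -0.443 -0.895]
|rv| 0.94 |d| 0.068
-0.065 0.02 -0.116 0.0078 0.0037 -0.0044; -0.13 0.039 -0.232 0.0156 0.0074 -0.0089; -0.195 0.059 -0.348 0.0233 0.0112 -0.0133; -0.26 0.079 -0.464 0.0311 0.0149 -0.0177; -0.325 0.098 -0.581 0.0389 0.0186 -0.0221; -0.39 0.118 -0.697 0.0467 0.0223 -0.0266; -0.455 0.137 -0.813 0.0544 0.026 -0.031;
```

Request:
{"name": "play_rows", "arguments": {
  "increments": "-0.065 0.02 -0.116 0.008 0.004 -0.004 0; -0.13 0.039 -0.232 0.016 0.007 -0.009 0; -0.195 0.059 -0.348 0.023 0.011 -0.013 0; -0.26 0.079 -0.464 0.031 0.015 -0.018 0; -0.325 0.098 -0.581 0.039 0.019 -0.022 0; -0.39 0.118 -0.697 0.047 0.022 -0.027 0; -0.455 0.137 -0.813 0.054 0.026 -0.031 0; -0.455 0.137 -0.813 0.054 0.026 -0.031 0"
}}

```text
time: 15.9
ee_pos: [0.5094, -0.0018, 0.2199]
eef_rot: [0.296, 0.92, 0.076, 0.247]
ft_force: [-0.0, -0.3, -3.0]
width: 0.0435
grip_force: 30.0
```

```bash
python3 - <<'E'
from leg import *
leg(nw([70,27.5,70]),Rt(-RN[:,0],-RN[:,2]),6)
E
```

```text
t 15.9 tcp [ 0.5094 -0.0018  0.2199] q [ 0.57 -0.31 -0.59  2.18 -0.22  0.71  1.04] F [-0.  -0.3 -3. ] w 0.0435 g 30.0
nest mm [139.9 -67.8 151.3] F nest [-1.1 -1.2 -2.6] tool x,z in nest [-1.     0.003 -0.   ] [ 0.    -0.003 -1.   ]
|rv| 0.0 |d| 0.144
-0.001 0.0 -0.0 0.0117 0.0159 0.0135; -0.001 0.0 -0.001 0.0234 0.0318 0.027; -0.002 0.0 -0.001 0.0351 0.0477 0.0405; -0.002 0.0 -0.002 0.0468 0.0636 0.054; -0.003 0.0 -0.002 0.0585 0.0795 0.0675; -0.003 0.0 -0.003 0.0702 0.0954 0.081;
```

```bash
python3 - <<'E'
from ik import *
from bench import read_state
q=np.array(read_state()["joint_positions"]);M=Rt(-RN[:,0],-RN[:,2]);x=fk(q,P)[0]
print((x-read_state()["ee_pos"]).round(4))
for n in([70,27.5,70],[70,27.5,12],[70,27.5,90]):
    p=nw(n);q=path(q,[(x,M,p,M,8)]);x=p;print(n,q.round(2),np.abs(err(q,p,M)).max().round(4))
E
```

```text
[0.0001 0.     0.    ]
[70, 27.5, 70] [ 0.69 -0.04 -1.06  2.14  0.3   0.56  0.35] 0.0
[70, 27.5, 12] [ 0.57  0.18 -1.    2.12  0.73  0.53  0.01] 0.0
[70, 27.5, 90] [ 0.71 -0.12 -1.06  2.14  0.14  0.58  0.48] 0.0
```

Good, the model agrees. I'll move on to hover and then down.

Request:
{"name": "play_rows", "arguments": {
  "increments": "0 0 0 0.012 0.016 0.013 0; 0 0 0 0.023 0.032 0.027 0; 0 0 0 0.035 0.048 0.04 0; 0 0 0 0.047 0.064 0.054 0; 0 0 0 0.058 0.079 0.067 0; 0 0 0 0.07 0.095 0.081 0; 0 0 0 0.07 0.095 0.081 0; 0 0 0 0.07 0.095 0.081 0"
}}

```text
time: 16.7
ee_pos: [0.5492, 0.116, 0.1482]
eef_rot: [0.298, 0.919, 0.076, 0.246]
ft_force: [0.0, -1.3, -3.4]
width: 0.0439
grip_force: 30.0
```

```bash
python3 - <<'E'
from leg import *
leg(nw([70,27.5,16]),Rt(-RN[:,0],-RN[:,2]),1)
E
```

```text
t 16.7 tcp [0.5492 0.116  0.1482] q [ 0.71 -0.04 -1.08  2.13  0.3   0.56  0.34] F [ 0.  -1.3 -3.4] w 0.0439 g 30.0
nest mm [70.3 27.6 69.9] F nest [-0.7 -2.  -3. ] tool x,z in nest [-1.     0.008  0.   ] [-0.    -0.005 -1.   ]
|rv| 0.01 |d| 0.054
-0.005 -0.0 -0.008 0.0003 0.0002 0.0539;
```

Request:
{"name": "play_rows", "arguments": {
  "increments": "-0.005 0 -0.008 0 0 0.012 0; -0.005 0 -0.008 0 0 0.025 0; -0.005 0 -0.008 0 0 0.037 0; -0.005 0 -0.008 0 0 0.046 0; -0.005 0 -0.008 0 0 0.052 0; -0.005 0 -0.008 0 0 0.054 0; -0.005 0 -0.008 0 0 0.054 0"
}}

```text
time: 17.4
ee_pos: [0.5763, 0.1145, 0.1018]
eef_rot: [0.293, 0.92, 0.076, 0.248]
ft_force: [-0.3, -0.3, -3.7]
width: 0.0437
grip_force: 30.0
```

```bash
python3 - <<'E'
from leg import *
show()
E
```

```text
t 17.4 tcp [0.5763 0.1145 0.1018] q [ 0.61  0.17 -1.04  2.13  0.71  0.54  0.02] F [-0.3 -0.3 -3.7] w 0.0437 g 30.0
nest mm [71.3 26.8 16.1] F nest [-1.5 -1.4 -3.1] tool x,z in nest [-1.    -0.002 -0.002] [ 0.002 -0.    -1.   ]
```

Request:
{"name": "play_rows", "arguments": {
  "increments": "0 0 0 0 0 0.001 0; 0 0 0 0 0 0.002 0; 0 0 0 0 0 0.003 0; 0 0 0 0 0 0.004 0; 0 0 0 0 0 0.004 0"
}}

```text
time: 17.9
ee_pos: [0.5782, 0.1152, 0.098]
eef_rot: [0.292, 0.92, 0.076, 0.248]
ft_force: [-0.6, 0.5, -2.8]
width: 0.0438
grip_force: 30.0
```

```bash
python3 - <<'E'
from leg import *
show()
E
```

```text
t 17.9 tcp [0.5782 0.1152 0.098 ] q [ 0.6   0.18 -1.03  2.13  0.74  0.54  0.  ] F [-0.6  0.5 -2.8] w 0.0438 g 30.0
nest mm [70.7 27.1 11.9] F nest [-1.8 -0.7 -2.1] tool x,z in nest [-1.    -0.004 -0.001] [ 0.001  0.    -1.   ]
```

Request:
{"name": "play_rows", "arguments": {
  "increments": "0 0 0 0 0 0.001 0; 0 0 0 0 0 0.001 0; 0 0 0 0 0 0.002 0; 0 0 0 0 0 0.002 0"
}}

```text
time: 18.3
ee_pos: [0.579, 0.1152, 0.0972]
eef_rot: [0.292, 0.921, 0.075, 0.248]
ft_force: [-21.8, -4.1, 20.2]
width: 0.0434
grip_force: 30.0
```

```bash
python3 - <<'E'
from leg import *
show()
E
```

```text
t 18.3 tcp [0.579  0.1152 0.0972] q [ 0.59  0.19 -1.03  2.12  0.75  0.54 -0.01] F [-21.8  -4.1  20.2] w 0.0434 g 30.0
nest mm [70.9 27.4 10.7] F nest [-4.8 -8.5 28.4] tool x,z in nest [-1.    -0.005 -0.003] [ 0.003 -0.001 -1.   ]
```

Request:
{"name": "play_rows", "arguments": {
  "increments": "0 0 0 0 0 -0.001 0; 0 0 0 0 0 -0.001 0; 0 0 0 0 0 -0.001 0.9; 0 0 0 0 0 -0.001 0.9; 0 0 0 0 0 -0.001 0.9; 0 0 0 0 0 -0.001 0.9; 0 0 0 0 0 -0.001 0.9; 0 0 0 0 0 -0.001 0.9"
}}

```text
time: 19.1
ee_pos: [0.5788, 0.1153, 0.0973]
eef_rot: [0.292, 0.92, 0.077, 0.248]
ft_force: [0.1, 0.1, 0.3]
width: 0.0769
grip_force: 0.0
```

Request:
{"name": "play_rows", "arguments": {
  "increments": "0 0 0 0 0 0 0.9; 0 0 0 0 0 0 0.9; 0 0 0 0 0 0 0.9; 0 0 0 0 0 0 0.9; 0 0 0 0 0 -0.008 0.9; 0 0 0 0 0 -0.02 0.9; 0 0 0 0 0 -0.04 0.9; 0 0 0 0 0 -0.06 0.9"
}}

```text
time: 19.9
ee_pos: [0.5481, 0.1159, 0.1492]
eef_rot: [0.292, 0.921, 0.077, 0.247]
ft_force: [-0.4, 0.1, 0.1]
width: 0.0786
grip_force: 0.0
```

```bash
python3 - <<'E'
from leg import *
show()
t=camera("top");s=camera("side")
a=cv2.resize(t["color"][100:200,165:265,::-1],(400,400),interpolation=cv2.INTER_CUBIC)
b=cv2.resize(s["color"][200:310,230:330,::-1],(400,440),interpolation=cv2.INTER_CUBIC)
o=np.zeros((440,800,3),np.uint8);o[:400,:400]=a;o[:,400:]=b
H=[nw([50+dx,22+dy,30]) for dx,dy in((-50,-22),(50,-22),(50,22),(-50,22))]
for c,k,of,sh in((t,4,[165,100],0),(s,4,[230,200],400)):
    for q in proj(c,H): cv2.circle(o,tuple(((q+.5-of)*k+[sh,0]).astype(int)),2,(0,0,255),-1)
cv2.imwrite("pics/home.png",o)
E
```

```text
t 19.9 tcp [0.5481 0.1159 0.1492] q [ 0.78 -0.05 -1.14  2.14  0.27  0.55  0.39] F [-0.4  0.1  0.1] w 0.0786 g 0.0
nest mm [70.  27.3 71.2] F nest [-0.3 -0.1  0.2] tool x,z in nest [-1.    -0.004  0.001] [-0.001  0.001 -1.   ]
```

View pics/home.png

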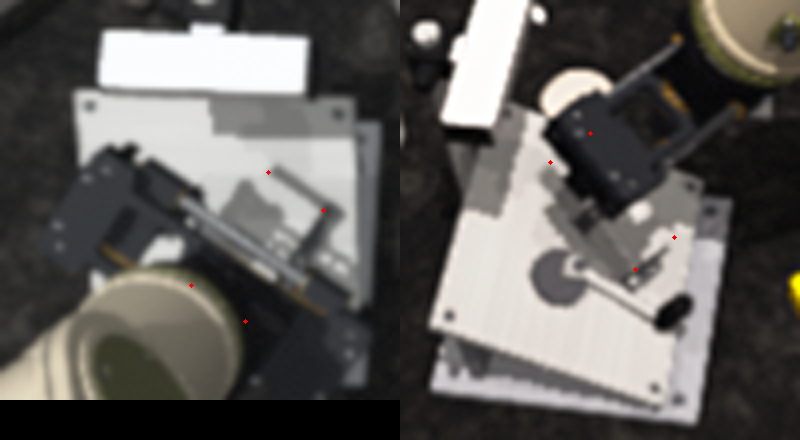

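The bar appears seated against the short rail, at about side crop (640,268). Its visible corners match the predicted home marks, though the hand hides part of it. Next I'll plan the lever sweep with the kinematic model.

```bash
cat > lever.py <<'E'
from ik import *
from h import RS,SN
U=RN@np.array([np.cos(a:=np.deg2rad(35)),np.sin(a),0]);Y=RS@np.array([0,1.,0])
def hM(al,tb,ty):
    z=-RN[:,2]+tb*U-ty*Y;y=np.cos(al)*RN[:,0]+np.sin(al)*RN[:,1]
    z/=np.linalg.norm(z);y-=z*(y@z);y/=np.linalg.norm(y);return np.c_[np.cross(y,z),y,z]
def hp(phi,n,r=75): # handle position, clamp angle phi
    b=np.deg2rad(205)-phi;return nw([28+r*np.cos(b),72+r*np.sin(b),n])
E
python3 - <<'E'
from lever import *
from bench import read_state
q0=np.array(read_state()["joint_positions"]);x0,r0=fk(q0,P);M0=r0.as_matrix()
d=np.deg2rad
for a0,a1 in((120,150),(110,150),(113,-25),(100,-25),(90,-25),(90,90),(90,125),(90,150)):
  for tb,ty in((0,0),(.15,.15),(.25,0),(.3,.15)):
    q=q0.copy();m=9;W=[(hp(.04,85),a0),(hp(.04,23),a0)]+[(hp(f,23),a0+(a1-a0)*(f-.04)/2.06) for f in np.linspace(.04,2.1,12)]+[(hp(2.1,90),a1)]
    x,M=x0,M0;qq=[]
    for p,al in W:
        M1=hM(d(al),tb,ty);q=path(q,[(x,M,p,M1,4)]);x,M=p,M1;m=min(m,(q-LO).min(),(HI-q).min());e=np.abs(err(q,p,M1)).max();qq.append(q)
        if e>.005:m=-e;break
    print(a0,a1,tb,ty,round(m,3),qq[1].round(2) if len(qq)>1 else'',q.round(2))
E
```

```text
120 150 0 0 0.036 [ 0.58  0.24 -1.27  2.23  1.01  0.64  0.06] [ 0.65  0.35 -1.43  1.93  0.9   0.93  0.82]
120 150 0.15 0.15 -0.111  [ 0.8  -0.14 -1.47  2.27  0.78  0.65  0.04]
120 150 0.25 0 -0.225 [ 1.12 -0.49 -1.47  2.41  0.46  0.06  0.25] [ 1.12 -0.49 -1.47  2.41  0.46  0.06  0.25]
120 150 0.3 0.15 -0.107  [ 0.81 -0.43 -1.47  2.35  0.7   0.44 -0.05]
110 150 0 0 0.015 [ 0.58  0.24 -1.27  2.23  1.01  0.64 -0.11] [ 0.66  0.37 -1.46  1.93  0.92  0.94  0.81]
110 150 0.15 0.15 -0.11  [ 0.83 -0.21 -1.47  2.27  0.68  0.61 -0.06]
110 150 0.25 0 -0.228 [ 1.12 -0.5  -1.47  2.41  0.37  0.06  0.16] [ 1.12 -0.5  -1.47  2.41  0.37  0.06  0.16]
110 150 0.3 0.15 -0.097  [ 0.81 -0.48 -1.47  2.35  0.6   0.41 -0.14]
113 -25 0 0 0.178 [ 0.58  0.24 -1.27  2.23  1.01  0.64 -0.06] [ 0.32  0.14 -1.    1.94  0.63  0.79 -2.07]
113 -25 0.15 0.15 -0.112  [ 0.82 -0.19 -1.47  2.27  0.71  0.62 -0.03]
113 -25 0.25 0 -0.227 [ 1.12 -0.5  -1.47  2.41  0.4   0.06  0.19] [ 1.12 -0.5  -1.47  2.41  0.4   0.06  0.19]
113 -25 0.3 0.15 -0.1  [ 0.81 -0.46 -1.47  2.35  0.63  0.42 -0.11]
100 -25 0 0 0.169 [ 0.6   0.26 -1.3   
[... 1018 characters left out ...]
125 0 0 -0.008 [ 0.63  0.28 -1.33  2.23  1.05  0.67 -0.48] [ 0.67  0.39 -1.47  1.93  0.95  0.96  0.36]
90 125 0.15 0.15 -0.096  [ 0.85 -0.31 -1.47  2.27  0.52  0.55 -0.27]
90 125 0.25 0 -0.233 [ 1.13 -0.5  -1.47  2.41  0.21  0.06 -0.02] [ 1.13 -0.5  -1.47  2.41  0.21  0.06 -0.02]
90 125 0.3 0.15 -0.093  [ 0.84 -0.5  -1.47  2.35  0.44  0.37 -0.33]
90 150 0 0 -0.032 [ 0.63  0.28 -1.33  2.23  1.05  0.67 -0.48] [ 0.68  0.42 -1.47  1.93  0.97  0.98  0.78]
90 150 0.15 0.15 -0.096  [ 0.85 -0.31 -1.47  2.27  0.52  0.55 -0.27]
90 150 0.25 0 -0.233 [ 1.13 -0.5  -1.47  2.41  0.21  0.06 -0.02] [ 1.13 -0.5  -1.47  2.41  0.21  0.06 -0.02]
90 150 0.3 0.15 -0.093  [ 0.84 -0.5  -1.47  2.35  0.44  0.37 -0.33]
```

```bash
cat >> lever.py <<'E'
from h import SO
G=np.array(np.meshgrid(np.linspace(-.0375,.0375,7),np.linspace(-.095,.095,15),np.linspace(-.2,-.07,10))).reshape(3,-1).T
def lampd(p,M):
    s=(G@M.T+p-SO)@RS;lo=np.array([.031,-.099,.252]);hi=np.array([.065,.029,.277])
    return np.linalg.norm(np.maximum(np.maximum(lo-s,s-hi),0),axis=1).min()
E
cat > plan.py <<'E'
from lever import *
from bench import read_state
def sched(f,a,T):  # alpha, tb, ty along the stroke
    k=np.clip((f-.04)/2.06,0,1);return np.deg2rad(a[0]+(a[1]-a[0])*k),T[0]+(T[1]-T[0])*k,T[2]+(T[3]-T[2])*k
if __name__=="__main__":
  q0=np.array(read_state()["joint_positions"]);x0,r0=fk(q0,P);M0=r0.as_matrix()
  for a in((113,-25),(105,-20),(100,-35)):
   for T in((-.2,.0,0,0),(-.2,.1,0,.1),(-.2,.2,0,.2),(-.2,.2,0,.3),(-.3,.3,0,.2),(-.2,0,0,.3),(-.2,.1,.2,.4)):
    q=q0.copy();m=9;F=np.r_[np.linspace(.04,2.1,12),2.3];W=[(hp(.04,85),.04),(hp(.04,23),.04)]+[(hp(f,23),f) for f in F]+[(hp(2.2,90),2.1)]
    x,M=x0,M0;cl=9
    for p,f in W:
        M1=hM(*sched(f,a,T));q=path(q,[(x,M,p,M1,4)]);x,M=p,M1;m=min(m,(q-LO).min(),(HI-q).min());e=np.abs(err(q,p,M1)).max();cl=min(cl,lampd(p,M1))
        if e>.005:m=-e;break
    print(a,T,round(m,3),"lamp",cl.round(3),q.round(2))
E
python3 plan.py
```

```text
(113, -25) (-0.2, 0.0, 0, 0) 0.23 lamp 0.0 [ 0.08  0.1  -0.72  1.94  0.54  0.76 -2.01]
(113, -25) (-0.2, 0.1, 0, 0.1) 0.154 lamp 0.0 [-0.03  0.11 -0.71  1.97  0.8   0.82 -2.29]
(113, -25) (-0.2, 0.2, 0, 0.2) -0.054 lamp 0.006 [-0.18  0.3  -0.65  1.98  1.18  0.91 -2.6 ]
(113, -25) (-0.2, 0.2, 0, 0.3) -0.058 lamp 0.014 [-0.25  0.36 -0.63  1.93  1.18  1.04 -2.6 ]
(113, -25) (-0.3, 0.3, 0, 0.2) -0.179 lamp 0.012 [-0.27  0.29 -0.58  2.05  1.31  0.89 -2.6 ]
(113, -25) (-0.2, 0, 0, 0.3) 0.216 lamp 0.0 [-0.18  0.27 -0.66  1.8   0.83  1.15 -2.3 ]
(113, -25) (-0.2, 0.1, 0.2, 0.4) 0.047 lamp 0.004 [-0.18  0.33 -0.76  1.82  1.01  1.25 -2.47]
(105, -20) (-0.2, 0.0, 0, 0) 0.22 lamp 0.0 [ 0.12  0.1  -0.76  1.94  0.55  0.76 -1.92]
(105, -20) (-0.2, 0.1, 0, 0.1) 0.22 lamp 0.0 [-0.    0.12 -0.74  1.97  0.8   0.83 -2.2 ]
(105, -20) (-0.2, 0.2, 0, 0.2) 0.015 lamp 0.0 [-0.1   0.16 -0.74  1.99  1.02  0.94 -2.44]
(105, -20) (-0.2, 0.2, 0, 0.3) 0.009 lamp 0.005 [-0.18  0.23 -0.72  1.94  1.06  1.08 -2.48]
(105, -20) (-0.3, 0.3, 0, 0.2) -0.116 lamp 0.012 [-0.23  0.3  -0.62  2.05  1.32  0.91 -2.6 ]
(105, -20) (-0.2, 0, 0, 0.3) 0.22 lamp 0.0 [-0.15  0.27 -0.69  1.8   0.84  1.15 -2.21]
(105, -20) (-0.2, 0.1, 0.2, 0.4) 0.137 lamp 0.005 [-0.16  0.33 -0.78  1.82  1.02  1.26 -2.38]
(100, -35) (-0.2, 0.0, 0, 0) 0.213 lamp 0.0 [ 0.1   0.1  -0.74  1.94  0.55  0.76 -2.18]
(100, -35) (-0.2, 0.1, 0, 0.1) -0.019 lamp 0.006 [-0.08  0.26 -0.66  1.97  0.99  0.78 -2.6 ]
(100, -35) (-0.2, 0.2, 0, 0.2) -0.181 lamp 0.014 [-0.24  0.29 -0.58  1.99  1.16  0.89 -2.6 ]
(100, -35) (-0.2, 0.2, 0, 0.3) -0.01 lamp 0.024 [-0.21  0.36 -0.68  1.93  1.15  1.03 -2.6 ]
(100, -35) (-0.3, 0.3, 0, 0.2) -0.103 lamp 0.021 [-0.22  0.29 -0.63  2.03  1.25  0.89 -2.6 ]
(100, -35) (-0.2, 0, 0, 0.3) 0.035 lamp 0.0 [-0.17  0.27 -0.68  1.8   0.84  1.15 -2.48]
(100, -35) (-0.2, 0.1, 0.2, 0.4) -0.102 lamp 0.012 [-0.24  0.44 -0.67  1.8   1.1   1.2  -2.6 ]
```

```bash
cat > plan2.py <<'E'
from lever import *
from bench import read_state
q0=np.array(read_state()["joint_positions"]);x0,r0=fk(q0,P);M0=r0.as_matrix()
def hn(phi):
    b=np.deg2rad(205)-phi;return np.array([28+75*np.cos(b),72+75*np.sin(b)])
def way(n=24):
    W=[]
    h=hn(.04);W+=[(h[0]+3,h[1]-34,85),(h[0]+3,h[1]-34,n)]
    for f in np.linspace(.04,1.35,7): h=hn(f);W.append((h[0],h[1]-24,n))
    h=hn(1.35);W+=[(h[0],h[1]-32,n),(h[0]-26,h[1]-20,n),(h[0]-26,h[1],n)]
    for f in np.linspace(1.4,2.3,6): h=hn(f);W.append((h[0]-19,h[1],n))
    W+=[(h[0]-30,h[1],n),(h[0]-30,h[1],90)]
    return W
if __name__=="__main__":
  W=way();N=len(W)
  for a in((90,90),(100,100),(80,80),(90,75),(70,70)):
   for T in((-.1,-.1,0,0),(-.2,-.1,0,0),(-.2,0,0,0),(-.3,-.1,0,0),(-.2,-.1,0,.2),(-.2,-.1,-.1,-.2),(-.3,-.2,0,0)):
    q=q0.copy();m=9;x,M=x0,M0;cl=9
    for i,w in enumerate(W):
        k=i/(N-1);M1=hM(np.deg2rad(a[0]+(a[1]-a[0])*k),T[0]+(T[1]-T[0])*k,T[2]+(T[3]-T[2])*k);p=nw(w)
        q=path(q,[(x,M,p,M1,3)]);x,M=p,M1;m=min(m,(q-LO).min(),(HI-q).min());e=np.abs(err(q,p,M1)).max();cl=min(cl,lampd(p,M1))
        if e>.005:m=-e;break
    print(a,T,round(m,3),"lamp",cl.round(3),i,q.round(2))
E
python3 plan2.py
```

```text
(90, 90) (-0.1, -0.1, 0, 0) 0.179 lamp 0.037 19 [ 0.53  0.32 -1.29  1.87  0.72  0.95 -0.1 ]
(90, 90) (-0.2, -0.1, 0, 0) 0.257 lamp 0.036 19 [ 0.45  0.25 -1.17  1.88  0.64  0.92 -0.05]
(90, 90) (-0.2, 0, 0, 0) 0.257 lamp 0.045 19 [ 0.44  0.17 -1.15  1.96  0.69  0.81 -0.14]
(90, 90) (-0.3, -0.1, 0, 0) 0.259 lamp 0.035 19 [ 0.39  0.22 -1.09  1.88  0.6   0.9  -0.03]
(90, 90) (-0.2, -0.1, 0, 0.2) 0.257 lamp 0.048 19 [ 0.18  0.34 -1.04  1.79  0.82  1.17 -0.26]
(90, 90) (-0.2, -0.1, -0.1, -0.2) 0.223 lamp 0.025 19 [ 0.67  0.17 -1.22  1.95  0.29  0.69  0.31]
(90, 90) (-0.3, -0.2, 0, 0) 0.259 lamp 0.028 19 [ 0.38  0.3  -1.1   1.8   0.56  1.01  0.04]
(100, 100) (-0.1, -0.1, 0, 0) 0.181 lamp 0.035 19 [ 0.53  0.31 -1.28  1.87  0.72  0.95  0.07]
(100, 100) (-0.2, -0.1, 0, 0) 0.256 lamp 0.033 19 [ 0.44  0.25 -1.16  1.88  0.63  0.91  0.13]
(100, 100) (-0.2, 0, 0, 0) 0.256 lamp 0.043 19 [ 0.43  0.17 -1.14  1.96  0.69  0.8   0.04]
(100, 100) (-0.3, -0.1, 0, 0) 0.274 lamp 0.032 19 [ 0.38  0.22 -1.09  1.88  0.59  0.9   0.15]
(100, 100) (-0.2, -0.1, 0, 0.2) 0.256 lamp 0.042 19 [ 0.17  0.34 -1.03  1.79  
[... 1453 characters left out ...]
mp 0.03 19 [ 0.35  0.28 -1.05  1.8   0.53  1.   -0.2 ]
(70, 70) (-0.1, -0.1, 0, 0) 0.171 lamp 0.036 19 [ 0.54  0.32 -1.3   1.87  0.73  0.96 -0.46]
(70, 70) (-0.2, -0.1, 0, 0) 0.231 lamp 0.036 19 [ 0.47  0.26 -1.19  1.87  0.66  0.92 -0.41]
(70, 70) (-0.2, 0, 0, 0) 0.231 lamp 0.042 19 [ 0.46  0.18 -1.18  1.95  0.71  0.81 -0.49]
(70, 70) (-0.3, -0.1, 0, 0) 0.23 lamp 0.035 19 [ 0.4   0.23 -1.11  1.88  0.61  0.9  -0.38]
(70, 70) (-0.2, -0.1, 0, 0.2) 0.231 lamp 0.052 19 [ 0.19  0.35 -1.06  1.79  0.83  1.17 -0.62]
(70, 70) (-0.2, -0.1, -0.1, -0.2) 0.213 lamp 0.018 19 [ 0.71  0.18 -1.26  1.95  0.32  0.69 -0.06]
(70, 70) (-0.3, -0.2, 0, 0) 0.23 lamp 0.03 19 [ 0.4   0.31 -1.11  1.8   0.57  1.01 -0.31]
```

```bash
python3 - <<'E'
from leg import *
from lever import hM
leg(nw([-38,2,80]),hM(np.pi/2,-.12,0),6)
E
```

```text
t 20.0 tcp [0.5491 0.1159 0.1513] q [ 0.78 -0.06 -1.14  2.14  0.27  0.55  0.38] F [ 0.1 -0.3  0.7] w 0.0781 g 0.0
nest mm [71.6 28.4 72.6] F nest [0.5 0.  0.6] tool x,z in nest [-1.    -0.004 -0.005] [ 0.005  0.002 -1.   ]
|rv| 0.12 |d| 0.113
0.012 0.017 0.0 0.0183 -0.0043 -0.0013; 0.023 0.034 0.0 0.0365 -0.0086 -0.0026; 0.035 0.051 0.0 0.0548 -0.013 -0.004; 0.047 0.068 0.001 0.0731 -0.0173 -0.0053; 0.058 0.086 0.001 0.0914 -0.0216 -0.0066; 0.07 0.103 0.001 0.1096 -0.0259 -0.0079;
```

Request:
{"name": "play_rows", "arguments": {
  "increments": "0.01 0.017 0 0.01 -0.003 -0.008 0; 0.025 0.034 0 0.03 -0.007 -0.01 0; 0.035 0.05 0 0.05 -0.012 -0.01 0; 0.047 0.068 0 0.07 -0.017 -0.01 0; 0.058 0.086 0 0.09 -0.022 -0.009 0; 0.07 0.103 0 0.11 -0.026 -0.008 0; 0.07 0.103 0 0.11 -0.026 -0.008 0; 0.07 0.103 0 0.11 -0.026 -0.008 0"
}}

```text
time: 20.8
ee_pos: [0.4539, 0.1579, 0.1033]
eef_rot: [0.296, 0.934, 0.059, 0.19]
ft_force: [-0.2, -0.7, -0.1]
width: 0.0221
grip_force: 0.0
```

```bash
python3 - <<'E'
from leg import *
from lever import hM
leg(nw([-38,2,24]),hM(np.pi/2,-.12,0),1)
t=camera("top");s=camera("side")
a=cv2.resize(t["color"][110:200,175:265,::-1],(400,400),interpolation=cv2.INTER_CUBIC)
b=cv2.resize(s["color"][200:310,230:330,::-1],(400,440),interpolation=cv2.INTER_CUBIC)
o=np.zeros((440,800,3),np.uint8);o[:400,:400]=a;o[:,400:]=b
H=[nw([50+dx,22+dy,30]) for dx,dy in((-50,-22),(50,-22),(50,22),(-50,22))]
for c,k,of,sh in((t,400/90,[175,110],0),(s,4,[230,200],400)):
    for q in proj(c,H): cv2.circle(o,tuple(((q+.5-of)*k+[sh,0]).astype(int)),2,(0,0,255),-1)
cv2.imwrite("pics/home2.png",o)
E
```

```text
t 20.8 tcp [0.4539 0.1579 0.1033] q [ 0.69 -0.16 -1.18  2.24  0.08  0.61  0.39] F [-0.2 -0.7 -0.1] w 0.0221 g 0.0
nest mm [-39.4   0.9  78.8] F nest [ 0.3 -0.7  0. ] tool x,z in nest [-0.995 -0.001  0.102] [-0.102 -0.069 -0.992]
|rv| 0.0 |d| 0.055
-0.001 -0.004 0.001 -0.007 0.0048 0.0541;
```

View pics/home2.png

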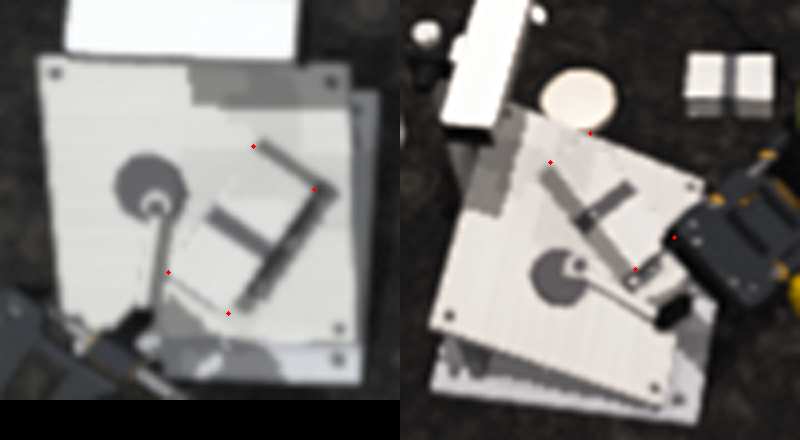

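The bar is home: its corners coincide with the marks, at top crop (168,272) and (228,313), with the seam up. The lever is still open. I'll lower beside the handle and push.

Request:
{"name": "play_rows", "arguments": {
  "increments": "0 0 0 -0.002 0.001 0.012 0; 0 0 0 -0.003 0.002 0.025 0; 0 0 0 -0.005 0.003 0.04 0; 0 0 0 -0.007 0.005 0.05 0; 0 0 0 -0.007 0.005 0.054 0; 0 0 0 -0.007 0.005 0.054 0"
}}

```text
time: 21.5
ee_pos: [0.4828, 0.1578, 0.0567]
eef_rot: [0.297, 0.934, 0.06, 0.189]
ft_force: [-0.8, 0.1, -0.1]
width: 0.0003
grip_force: 0.0
```

Request:
{"name": "play_rows", "arguments": {
  "increments": "0 0 0 0.003 0.006 0 0; 0 0 0 0.005 0.012 0 0; 0 0 0 0.006 0.018 0 0; 0 0 0 0.007 0.024 0 0; 0 0 0 0.008 0.03 0 0; 0 0 0 0.008 0.036 0 0"
}}

```text
time: 22.1
ee_pos: [0.4947, 0.1915, 0.0616]
eef_rot: [0.297, 0.934, 0.058, 0.189]
ft_force: [-7.2, -1.8, -0.4]
width: 0.0005
grip_force: 2.8
```

```bash
python3 - <<'E'
from leg import *
show()
E
```

```text
t 22.1 tcp [0.4947 0.1915 0.0616] q [ 0.55  0.26 -1.21  2.16  0.78  0.7  -0.22] F [-7.2 -1.8 -0.4] w 0.0005 g 2.8
nest mm [-47.3  36.9  22.4] F nest [-4.2 -5.2  3.2] tool x,z in nest [-0.995 -0.001  0.103] [-0.103 -0.073 -0.992]
```

Request:
{"name": "play_rows", "arguments": {
  "increments": "0 0 0 0 0.012 -0.001 0; 0 0 0 -0.001 0.023 -0.002 0; 0 0 0 -0.004 0.034 -0.003 0; 0 0 0 -0.008 0.045 -0.004 0; 0 0 0 -0.014 0.055 -0.005 0; 0 0 0 -0.02 0.063 -0.006 0; 0 0 0 -0.026 0.069 -0.006 0; 0 0 0 -0.028 0.07 -0.006 0"
}}

```text
time: 22.9
ee_pos: [0.553, 0.2328, 0.0931]
eef_rot: [0.297, 0.934, 0.06, 0.19]
ft_force: [-3.8, -1.7, 0.8]
width: 0.0007
grip_force: 1.7
```

```bash
python3 - <<'E'
from leg import *
from lever import hM
import pickle
s=camera("side");show()
g=s["color"][200:320,225:340].max(2)<60
n,l,st,ce=cv2.connectedComponentsWithStats(g.astype(np.uint8))
print([(c.round(0)+[225,200],a[4]) for c,a in zip(ce[1:],st[1:]) if a[4]>15])
for f in(1.1,1.2,1.3,1.4):
    b=np.deg2rad(205)-f;print(f,proj(s,nw([28+75*np.cos(b),72+75*np.sin(b),30])).round(0))
E
```

```text
t 22.95 tcp [0.553  0.2326 0.0931] q [ 0.41  0.39 -1.15  1.97  0.85  0.84 -0.23] F [-1.5 -1.   0.8] w 0.0004 g 0.7
nest mm [-17.2 108.8  20.7] F nest [-0.2 -1.3  1.5] tool x,z in nest [-0.995  0.001  0.101] [-0.101 -0.069 -0.992]
[(array([276., 283.]), np.int32(5814)), (array([284., 213.]), np.int32(1121)), (array([249., 288.]), np.int32(20))]
1.1 [[278. 290.]]
1.2 [[276. 290.]]
1.3 [[273. 289.]]
1.4 [[271. 289.]]
```

Request:
{"name": "play_rows", "arguments": {
  "increments": "0 0 0 0 -0.008 -0.003 0; 0 0 0 0.012 -0.007 -0.004 0; 0 0 0 0.025 -0.004 -0.004 0; 0 0 0 0.025 0.01 -0.004 0; 0 0 0 0.025 0.024 -0.004 0; 0 0 0 0.025 0.024 -0.004 0"
}}

```text
time: 23.55
ee_pos: [0.5441, 0.2688, 0.0943]
eef_rot: [0.296, 0.934, 0.06, 0.19]
ft_force: [0.4, -0.2, 0.6]
width: 0.0007
grip_force: 0.0
```

```bash
python3 - <<'E'
from leg import *
show()
t=camera("top");s=camera("side")
a=cv2.resize(t["color"][110:200,175:265,::-1],(400,400),interpolation=cv2.INTER_CUBIC)
b=cv2.resize(s["color"][200:310,230:330,::-1],(400,440),interpolation=cv2.INTER_CUBIC)
o=np.zeros((440,800,3),np.uint8);o[:400,:400]=a;o[:,400:]=b
cv2.imwrite("pics/push.png",o)
E
```

```text
t 23.55 tcp [0.5441 0.2688 0.0943] q [ 0.31  0.41 -1.14  1.95  0.88  0.88 -0.31] F [ 0.4 -0.2  0.6] w 0.0007 g 0.0
nest mm [-43.9 134.2  26.3] F nest [0.6 0.2 0.3] tool x,z in nest [-0.995 -0.001  0.102] [-0.102 -0.067 -0.993]
```

View pics/push.png

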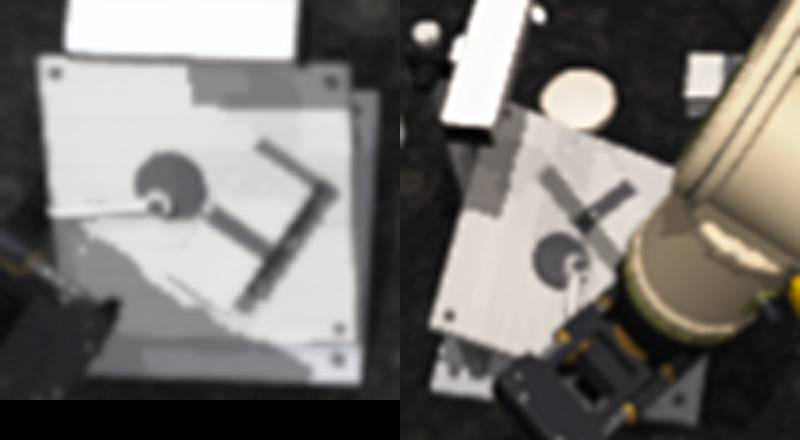

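The picture shows the lever at about φ≈1.4, running from the hub at (160,203) to (50,210), with the bar still home. The fingers are behind the handle. Next I'll push along nest +x.

Request:
{"name": "play_rows", "arguments": {
  "increments": "0 0 0 -0.008 0.001 -0.001 0; 0 0 0 -0.016 0.003 -0.002 0; 0 0 0 -0.023 0.006 -0.002 0; 0 0 0 -0.029 0.008 -0.003 0; 0 0 0 -0.034 0.009 -0.003 0; 0 0 0 -0.038 0.01 -0.004 0"
}}

```text
time: 24.25
ee_pos: [0.5762, 0.2555, 0.1126]
eef_rot: [0.295, 0.934, 0.062, 0.19]
ft_force: [0.7, 9.3, -2.5]
width: 0.0002
grip_force: 3.8
```

```bash
python3 - <<'E'
from leg import *
show()
E
```

```text
t 24.25 tcp [0.5762 0.2555 0.1126] q [ 0.35  0.43 -1.14  1.88  0.85  0.9  -0.22] F [ 0.7  9.3 -2.5] w 0.0002 g 3.8
nest mm [ -6.  144.7  26. ] F nest [-5.9  7.3 -2.5] tool x,z in nest [-0.995 -0.002  0.104] [-0.103 -0.065 -0.993]
```

Request:
{"name": "play_rows", "arguments": {
  "increments": "0 0 0 0 0.001 0 0; 0 0 0 -0.003 0.002 0 0; 0 0 0 -0.006 0.002 -0.001 0; 0 0 0 -0.006 0.002 -0.001 0"
}}

```text
time: 24.65
ee_pos: [0.5817, 0.2523, 0.1156]
eef_rot: [0.296, 0.934, 0.061, 0.19]
ft_force: [0.2, 5.6, 0.4]
width: 0.0005
grip_force: 2.2
```

```bash
python3 - <<'E'
from leg import *
show()
E
```

```text
t 24.65 tcp [0.5817 0.2523 0.1156] q [ 0.36  0.44 -1.13  1.87  0.85  0.91 -0.2 ] F [0.2 5.6 0.4] w 0.0005 g 2.2
nest mm [  0.9 145.7  25.9] F nest [-3.   4.8  0.3] tool x,z in nest [-0.995 -0.001  0.103] [-0.102 -0.067 -0.993]
```

Request:
{"name": "play_rows", "arguments": {
  "increments": "0 0 0 -0.001 0.001 0 0; 0 0 0 -0.003 0.002 0 0; 0 0 0 -0.005 0.002 0 0; 0 0 0 -0.005 0.002 0 0"
}}

```text
time: 25.05
ee_pos: [0.5869, 0.2498, 0.1172]
eef_rot: [0.297, 0.934, 0.059, 0.19]
ft_force: [-2.9, 3.1, 1.7]
width: 0.0005
grip_force: 1.6
```

```bash
python3 - <<'E'
from leg import *
show()
E
```

```text
t 25.05 tcp [0.5869 0.2498 0.1172] q [ 0.36  0.44 -1.13  1.86  0.85  0.92 -0.2 ] F [-2.9  3.1  1.7] w 0.0005 g 1.6
nest mm [  6.7 146.7  24.7] F nest [-3.2  1.6  2.9] tool x,z in nest [-0.995  0.     0.102] [-0.101 -0.069 -0.992]
```

Request:
{"name": "play_rows", "arguments": {
  "increments": "0 0 0 -0.001 0 0 0; 0 0 0 -0.002 0 0 0; 0 0 0 -0.003 0 -0.001 0; 0 0 0 -0.003 0 -0.001 0"
}}

```text
time: 25.45
ee_pos: [0.5885, 0.2482, 0.1186]
eef_rot: [0.297, 0.934, 0.059, 0.19]
ft_force: [-1.0, 5.1, -3.1]
width: 0.0007
grip_force: 2.4
```

```bash
python3 - <<'E'
from leg import *
show()
E
```

```text
t 25.45 tcp [0.5885 0.2482 0.1186] q [ 0.36  0.44 -1.13  1.86  0.85  0.92 -0.19] F [-1.   5.1 -3.1] w 0.0007 g 2.4
nest mm [  9.3 146.7  25.1] F nest [-5.   2.7 -2.2] tool x,z in nest [-0.995 -0.     0.102] [-0.102 -0.07  -0.992]
```

Force is rising (5.0 N), so I'll take smaller steps.

Request:
{"name": "play_rows", "arguments": {
  "increments": "0 0 0 -0.001 0 0 0; 0 0 0 -0.001 0 0 0; 0 0 0 -0.001 0 0 0"
}}

```text
time: 25.75
ee_pos: [0.589, 0.2479, 0.1189]
eef_rot: [0.296, 0.934, 0.059, 0.189]
ft_force: [-1.1, 4.4, -2.4]
width: 0.0004
grip_force: 2.7
```

Request:
{"name": "play_rows", "arguments": {
  "increments": "0 0 0 -0.001 0 0 0; 0 0 0 -0.001 0 0 0; 0 0 0 -0.001 0 0 0"
}}

```text
time: 26.05
ee_pos: [0.5896, 0.2475, 0.1192]
eef_rot: [0.296, 0.934, 0.059, 0.189]
ft_force: [-3.3, 5.8, -1.9]
width: 0.0005
grip_force: 3.1
```

```bash
python3 - <<'E'
from leg import *
show()
E
```

```text
t 26.05 tcp [0.5896 0.2475 0.1192] q [ 0.37  0.45 -1.13  1.86  0.85  0.92 -0.18] F [-3.3  5.8 -1.9] w 0.0005 g 3.1
nest mm [ 10.8 146.8  25.1] F nest [-6.4  2.6  0.1] tool x,z in nest [-0.995 -0.001  0.103] [-0.102 -0.069 -0.992]
```

Request:
{"name": "play_rows", "arguments": {
  "increments": "0 0 0 -0.001 0 0 0; 0 0 0 -0.002 0 0 0; 0 0 0 -0.002 0 0 0"
}}

```text
time: 26.35
ee_pos: [0.5907, 0.2468, 0.1198]
eef_rot: [0.296, 0.934, 0.06, 0.189]
ft_force: [-4.4, 6.5, -1.1]
width: 0.0004
grip_force: 3.9
```

```bash
python3 - <<'E'
from leg import *
show()
E
```

```text
t 26.35 tcp [0.5907 0.2468 0.1198] q [ 0.37  0.45 -1.13  1.85  0.85  0.92 -0.18] F [-4.4  6.5 -1.1] w 0.0004 g 3.9
nest mm [ 12.1 147.   25. ] F nest [-7.4  2.8  1.2] tool x,z in nest [-0.995 -0.001  0.104] [-0.103 -0.069 -0.992]
```

Request:
{"name": "play_rows", "arguments": {
  "increments": "0 0 0 -0.001 0 0 0; 0 0 0 -0.002 0 0 0; 0 0 0 -0.002 0 0 0"
}}

```text
time: 26.65
ee_pos: [0.5917, 0.2461, 0.1203]
eef_rot: [0.296, 0.935, 0.06, 0.189]
ft_force: [-7.6, 6.4, -0.7]
width: 0.0002
grip_force: 4.8
```

```bash
python3 - <<'E'
from leg import *
show()
E
```

```text
t 26.65 tcp [0.5917 0.2461 0.1203] q [ 0.37  0.45 -1.13  1.85  0.85  0.92 -0.17] F [-7.6  6.4 -0.7] w 0.0002 g 4.8
nest mm [ 13.4 147.1  24.9] F nest [-9.4  1.2  3.3] tool x,z in nest [-0.995 -0.001  0.104] [-0.104 -0.069 -0.992]
```

Request:
{"name": "play_rows", "arguments": {
  "increments": "0 0 0 -0.001 0 0 0; 0 0 0 -0.001 0 0 0; 0 0 0 -0.001 0 0 0"
}}

```text
time: 26.95
ee_pos: [0.5922, 0.2459, 0.1205]
eef_rot: [0.296, 0.935, 0.06, 0.189]
ft_force: [-7.9, 7.6, -0.9]
width: 0.0005
grip_force: 5.3
```

```bash
python3 - <<'E'
from leg import *
show()
E
```

```text
t 26.95 tcp [0.5922 0.2459 0.1205] q [ 0.37  0.45 -1.13  1.85  0.85  0.92 -0.17] F [-7.9  7.6 -0.9] w 0.0005 g 5.3
nest mm [ 14.  147.2  24.9] F nest [-10.4   2.    3.2] tool x,z in nest [-0.995 -0.002  0.105] [-0.104 -0.069 -0.992]
```

Request:
{"name": "play_rows", "arguments": {
  "increments": "0 0 0 -0.001 0 0 0; 0 0 0 -0.001 0 0 0; 0 0 0 -0.001 0 0 0"
}}

```text
time: 27.25
ee_pos: [0.5927, 0.2455, 0.1208]
eef_rot: [0.296, 0.935, 0.06, 0.188]
ft_force: [-8.4, 8.0, 0.7]
width: 0.0004
grip_force: 5.7
```

```bash
python3 - <<'E'
from leg import *
show()
E
```

```text
t 27.25 tcp [0.5927 0.2455 0.1208] q [ 0.37  0.45 -1.13  1.85  0.85  0.92 -0.17] F [-8.4  8.   0.7] w 0.0004 g 5.7
nest mm [ 14.8 147.2  24.9] F nest [-10.3   2.5   4.8] tool x,z in nest [-0.994 -0.002  0.105] [-0.105 -0.069 -0.992]
```

The lever is at 10–11 N, so it grips firmly. Now I'll back the hand off the handle.

Request:
{"name": "play_rows", "arguments": {
  "increments": "0 0 0 0.005 0 0 0; 0 0 0 0.015 0 0 0; 0 0 0 0.025 0 -0.003 0; 0 0 0 0.03 0 -0.02 0; 0 0 0 0.03 0 -0.05 0; 0 0 0 0.03 0 -0.08 0; 0 0 0 0.03 0 -0.08 0; 0 0 0 0.03 0 -0.08 0"
}}

```text
time: 28.05
ee_pos: [0.541, 0.2605, 0.1859]
eef_rot: [0.297, 0.934, 0.059, 0.191]
ft_force: [0.0, -0.7, 0.3]
width: 0.0001
grip_force: 0.0
```

```bash
python3 - <<'E'
from leg import *
show()
t=camera("top");s=camera("side")
a=cv2.resize(t["color"][110:200,175:265,::-1],(400,400),interpolation=cv2.INTER_CUBIC)
b=cv2.resize(s["color"][200:310,230:330,::-1],(400,440),interpolation=cv2.INTER_CUBIC)
o=np.zeros((440,800,3),np.uint8);o[:400,:400]=a;o[:,400:]=b
cv2.imwrite("pics/end.png",o)
E
```

```text
t 28.05 tcp [0.541  0.2605 0.1859] q [ 0.49  0.28 -1.29  1.87  0.66  0.98 -0.11] F [ 0.  -0.7  0.3] w 0.0001 g 0.0
nest mm [ -3.7 152.2 107.1] F nest [ 0.5 -0.5  0.3] tool x,z in nest [-0.995  0.     0.1  ] [-0.099 -0.07  -0.993]
```

View pics/end.png

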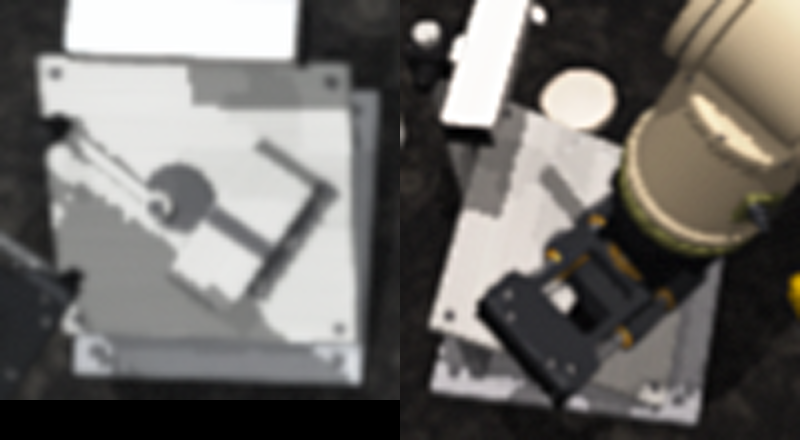

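The view shows the lever turned to crop (65,130), the cam at (180,195) against the bar, and the bar still home with the seam up. The hand is clear of everything, so I'll hand in.

```bash
python3 -c "
from bench import *
print(close_job())"
```

```text
the job is handed in; nothing more can be done
None
```

The long bar is home against both rails, seam up, and clamped with a 10–11 N push on the lever; the hand is clear and the job is handed in, with no verdict returned.

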